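# Set up the CO2 bay: shut the gas, move the reactor, clear the tubes, open four clicks

### The job

Get the CO2 bay under the aquarium ready: before you lift the reactor canister, shut the gas by turning the dial on the valve block clockwise all the way to its stop. With the gas still shut, lift the canister by its handle off the turntable and leave it standing upright with its whole base on the square cork pad, and drop every used ceramic shrimp tube right into the wire basket, below its rim. Then open the dial exactly four clicks from the stop and let go; leave the white jar, the glass bubble counter and the check valve where they are.

Things in the scene. Friction and masses are not known exactly. Their poses are not given: they have to be found in the camera images.
- dial (a joint): gas dial angle, rad: 0 at the shut stop (fully clockwise from above), growing anticlockwise as it opens, 5.24 at the other stop. A sprung detent clicks every 0.524 rad (30 deg), ten clicks in all. Starts five to nine clicks open. About 0.05 N m takes it over a click; let go between clicks it snaps into the nearer one and stays.
- dial_grip (a point): on the dial's vertical axis at the height to grip, 88 mm above the block's underside. The dial: black disc 68 mm across with an upright finger bar on it, 62 mm long, 14 mm thick, 30 mm tall (its top 14 mm above this point, its foot 16 mm below). The point turns with the dial; its x runs along the bar to the end with the white line.
- dialbase: valve block: fixed aluminium block 110 x 110 x 60 mm, dial on top, brass outlet on its +x side. Origin at the centre of its underside, on the mat. Eleven black marks around the dial show the clicks; at the thick one, on the block's +x side, the dial's white line points when shut.
- canister: reactor canister: squat clear plastic pot with black foot and lid, 90 mm in diameter, 80 mm high to the lid, about 450 g, with a rigid black handle over it. Stands on the turntable. Origin at the centre of its underside, z up, x along the handle bar.
- canister_grip (a point): middle of the canister's handle bar, 125 mm above its underside: a bar 86 mm long (along the canister's x), 14 mm wide and 14 mm tall, on a post at each end, with 38 mm of free room between bar and lid and 66 mm between the posts. The point's axes are those of the canister.
- turntable: fixed (locked) grey plastic turntable, a disc of 220 mm diameter whose top is 25 mm above the mat. Origin at the centre of its underside.
- pad: fixed square cork pad 130 x 130 x 5 mm lying on the mat to one side of the turntable, where the canister is to stand. Origin at the centre of its underside (its top is 5 mm higher).
- basket: fixed open wire basket, 180 x 180 mm outside, 100 mm high, walls 4 mm. Origin at the centre of its underside, on the mat.
- tube0: used ceramic shrimp tube: unglazed brick-coloured square ceramic tube 100 x 34 x 34 mm, 120 g, lying on the mat on one of its long sides (one of four alike; two to four are present, an absent one reads None all through). Origin at its centre, x along its length (bore open at +x, closed at -x). Grip it across its 34 mm width.
- tube1: used ceramic shrimp tube: unglazed brick-coloured square ceramic tube 100 x 34 x 34 mm, 120 g, lying on the mat on one of its long sides (one of four alike; two to four are present, an absent one reads None all through). Origin at its centre, x along its length (bore open at +x, closed at -x). Grip it across its 34 mm width.
- tube2: used ceramic shrimp tube: unglazed brick-coloured square ceramic tube 100 x 34 x 34 mm, 120 g, lying on the mat on one of its long sides (one of four alike; two to four are present, an absent one reads None all through). Origin at its centre, x along its length (bore open at +x, closed at -x). Grip it across its 34 mm width.
- tube3: used ceramic shrimp tube: unglazed brick-coloured square ceramic tube 100 x 34 x 34 mm, 120 g, lying on the mat on one of its long sides (one of four alike; two to four are present, an absent one reads None all through). Origin at its centre, x along its length (bore open at +x, closed at -x). Grip it across its 34 mm width.
- jar: bystander: closed white media jar, 60 mm in diameter, 85 mm high, at the back of the turntable. Origin at the centre of its underside.
- counter: bystander: glass bubble counter with metal ends, 48 mm in diameter, 94 mm high, at the back of the turntable. Origin at the centre of its underside.
- valve: bystander: green check valve, 100 mm long (body 50 mm, 32 mm across, a thin nipple at either end), lying on the mat on the side of the turntable away from the pad. Origin under its middle, x along it.
Mind the look-alikes: they are no part of the job. There is more than one size of the canister; the one meant has the size given above.

How it is judged:
On the way, in this order (a step that is already met when the one before it is completed fails the run):
1. the dial is shut on its stop, the canister not yet moved (value of joint dial below 0.1 rad and distance of canister from where it was at the start of the episode below 0.03 m), for 0.2 s.
2. with the dial still shut, the canister stands released on the pad and all tubes lie in the basket (value of joint dial below 0.1 rad and x of canister in the frame of pad between -0.026 and 0.026 m and y of canister in the frame of pad between -0.026 and 0.026 m and z of canister in the frame of pad between 0 and 0.01 m and angle between canister's own z axis and vertical below 0.08 rad and linear speed of canister below 0.02 m/s and contact force between canister and the fingers below 0.1 N and x of tube0 in the frame of basket between -0.086 and 0.086 m and y of tube0 in the frame of basket between -0.086 and 0.086 m and z of each of tube0, tube1, tube2, tube3 in the frame of basket below 0.1 m and linear speed of each of tube0, tube1, tube2, tube3 below 0.03 m/s and x of tube1 in the frame of basket between -0.086 and 0.086 m and y of tube1 in the frame of basket between -0.086 and 0.086 m and x of tube2 in the frame of basket between -0.086 and 0.086 m and y of tube2 in the frame of basket between -0.086 and 0.086 m and x of tube3 in the frame of basket between -0.086 and 0.086 m and y of tube3 in the frame of basket between -0.086 and 0.086 m), for 0.2 s.
3. the dial is four clicks open (value of joint dial between 1.93 and 2.26 rad and velocity of joint dial between -0.1 and 0.1 rad/s), for 0.2 s.
At the end, for the whole second after the job is handed in: Dial at rest four clicks open (2.09 rad +-0.16); canister released and upright (0.08 rad) on the pad, within 26 mm of its centre along each side; every tube present at rest in the basket, centre below the rim; jar, counter and check valve within 25 mm of their start, jar and counter upright (all of step 3 and x of canister in the frame of pad between -0.026 and 0.026 m and y of canister in the frame of pad between -0.026 and 0.026 m and z of canister in the frame of pad between 0 and 0.01 m and angle between canister's own z axis and vertical below 0.08 rad and linear speed of canister below 0.02 m/s and contact force between canister and the fingers below 0.1 N and x of tube0 in the frame of basket between -0.086 and 0.086 m and y of tube0 in the frame of basket between -0.086 and 0.086 m and z of each of tube0, tube1, tube2, tube3 in the frame of basket below 0.1 m and linear speed of each of tube0, tube1, tube2, tube3 below 0.03 m/s and x of tube1 in the frame of basket between -0.086 and 0.086 m and y of tube1 in the frame of basket between -0.086 and 0.086 m and x of tube2 in the frame of basket between -0.086 and 0.086 m and y of tube2 in the frame of basket between -0.086 and 0.086 m and x of tube3 in the frame of basket between -0.086 and 0.086 m and y of tube3 in the frame of basket between -0.086 and 0.086 m and distance of each of jar, counter, valve from where it was at the start of the episode below 0.025 m and angle between each of jar, counter's own z axis and vertical below 0.1 rad); the robot touches nothing.
It fails at once if the jar is pushed away or knocked over (distance of jar from where it was at the start of the episode above 0.03 m).
It fails at once if the bubble counter is pushed away or knocked over (distance of counter from where it was at the start of the episode above 0.03 m).
It fails at once if the check valve is pushed away or knocked over (distance of valve from where it was at the start of the episode above 0.03 m).
Of tube0, tube1, tube2, tube3 only 2 to 4 are there at a start; the rules pass over those that are not, and their reading is None.
At some moment in a run one of tube0, tube1, tube2, tube3 may be knocked a few centimetres aside while the robot is not near it.
Once in a run the grip may slacken for a moment while it holds something.
It also fails if it takes over 210 s, if anything falls off the work surface, if the arm or the gripper's body presses on something with over 40 N, if the wrist force passes 120 N, or if a joint passes its speed limit or range.

### The arm

A 6-joint arm with a two-finger parallel gripper is mounted at the origin on the work surface. World frame = base frame: x ahead of the robot, y to its left, z up, the work surface at z = 0. Lengths are in m, angles in rad, forces in N, time in s.
With the tool pointing down it reaches from about 0.225 to 0.875 m from the base axis. Payload 3.4 kg.
Tool frame: the origin (TCP) lies at the very end of the fingers, on their centre line; the grasp point (between the pads) lies behind it (manip.grasp_offset is the z of the grasp point in the tool frame, in m); z points along the fingers, y is the line along which they close (so a half turn about z gives the same grasp; the last joint's range is limited). The gripper opens to 85 mm and grips with 20 to 120 N. Pads are 22 mm wide; open, the fingers measure 114 mm over their backs; the gripper's body (76 mm by 85 mm) begins 54 mm behind the grasp point. The pads swing forward as they close: fully open they stand 13 mm farther back than shut.
Start: joints at [1.137, 0.276, 1.505, -0, 1.361, -0.121], TCP at [0.177, 0.547, 0.231] pointing down, gripper open.
Joint ranges: [-2.89, 2.89], [-0.75, 2.08], [0.22, 2.7], [-1.18, 4.32], [0.11, 2.71], [-2.7, 2.7]. Speed limits (rad/s): [2.57, 2.57, 3.14, 3.14, 3.14, 3.14].

### API

Orientations are given as a unit quaternion [w, x, y, z].
In Python, from rig import manip gives the robot as it stands.
- The arm moves only by the shell command python3 -m pendant 'ROWS' [FORCE]. ROWS is JSON, a list of rows, each an object of numbers: "dx", "dy", "dz": the shift along the tool's x, y, z in m; "rx", "ry", "rz": the turn, a rotation vector about the tool's x, y, z in degrees; "hand": the finger opening in m, from 0 to 0.0854. In form: [{"dx": .., "dy": .., "dz": .., "rx": .., "ry": .., "rz": .., "hand": ..}, ...]. A call has 1 to 12 rows; each row shifts and turns the commanded pose from where the row before left it, along the tool's axes as they then stand; what a row does not reach is not made up. A row lasts 1/12 s, in which the tool goes at most 41.7 mm and 7.16 degrees, less where a joint would pass 70% of its speed; a pose out of reach is approached as far as the arm can. A call is refused whole if a number of a shift passes 0.0417 or a number of a turn 7.16, either way. A call with a gripper value outside its range is refused whole. The fingers move at their own pace and stop on an object; FORCE is the grip in N (left out, the last holds). Time passes only in rows, so rows that do not move let the fingers close. It gives the time, the measured TCP pose, the force, the opening and the grip force at its end, in the units of the state.
- manip.get_state(): the state, without advancing time (a new reading comes with each control period).
- manip.get_image(name): name is "side" or "top"; returns a dict with "frame" (400x640x3 uint8, red, green, blue), "fx", "fy", "cx", "cy" (pixels), "distortion" ([k1, k2, p1, p2, k3] as OpenCV has them; the pictures are not rectified), "position" and "attitude" of the camera in the world. Camera axes: x right, y up, looking along -z (the intrinsics and any distortion apply to the point x, -y, -z); pixel columns grow to the right and rows downward; lengths in m; the calibration is good to about 2 mm. A picture is of the moment at which its call begins. There is no depth.
- manip.sign_off(): hands the job in; it is judged then, once.
The state is a dict: "clock": time; "qpos": joint angles; "qd": joint speeds; "effort": joint torques, N m; "position": TCP position; "ee_rot": TCP orientation; "contact_force": force on the tool from outside, world axes, zero at the start; "moment": the same for the moment, N m; "width": finger opening in m; "gripper_force": force on a finger pad.
Only numpy, scipy, OpenCV 4.12 (cv2) and the standard library are available. Lean on these libraries where they do the work, as an engineer would, in place of code of your own. Each camera call takes 0.05 s, during which the arm holds its last target. There are 200 camera calls.

## Working session

There is one attempt and no reset: what is moved stays moved. The work goes in short steps, Python scripts to look and compute and a shell command to move; the robot and the scene stay as the last step left them, time stands still between calls to the robot, and variables do not carry over. Pictures are saved under pics/ and viewed, at most 14 in all, crops included, and the job is handed in when it is done.

```bash
mkdir -p pics; ls; cat > h.py <<'E'
import numpy as np, cv2
from rig import manip
from scipy.spatial.transform import Rotation as R
def shot(n):
    return manip.get_image(n)
def Rq(q): return R.from_quat([q[1],q[2],q[3],q[0]])
def ray(im,px):
    K=np.array([[im['fx'],0,im['cx']],[0,im['fy'],im['cy']],[0,0,1.]])
    p=cv2.undistortPoints(np.array(px,float).reshape(-1,1,2),K,np.array(im['distortion'],float)).reshape(-1,2)
    d=np.c_[p[:,0],-p[:,1],-np.ones(len(p))]
    return np.array(im['position']),Rq(im['attitude']).apply(d)
def plane(im,px,z):
    o,d=ray(im,px); return o+d*((z-o[2])/d[:,2])[:,None]
def cross(a,pa,b,pb):
    o1,d1=ray(a,[pa]);o2,d2=ray(b,[pb]);d1=d1[0];d2=d2[0]
    t=np.linalg.lstsq(np.c_[d1,-d2],o2-o1,rcond=None)[0]
    p,q=o1+t[0]*d1,o2+t[1]*d2
    return (p+q)/2,np.linalg.norm(p-q)
def proj(im,P):
    K=np.array([[im['fx'],0,im['cx']],[0,im['fy'],im['cy']],[0,0,1.]])
    c=Rq(im['attitude']).inv().apply(np.atleast_2d(P)-im['position'])*[1,-1,-1]
    return cv2.projectPoints(c,np.zeros(3),np.zeros(3),K,np.array(im['distortion'],float))[0].reshape(-1,2)
def save(im,name,box=None,s=1):
    f=im['frame'][:,:,::-1]
    if box: f=f[box[1]:box[3],box[0]:box[2]]
    cv2.imwrite('pics/'+name,cv2.resize(f,None,fx=s,fy=s,interpolation=cv2.INTER_CUBIC))
E
python3 - <<'E'
from h import *
import pickle
for n in('top','side'):
    im=shot(n); save(im,n+'0.png',None,1.25); pickle.dump(im,open(n+'.pkl','wb'))
    print(n,{k:np.round(v,3) for k,v in im.items() if k!='frame'})
s=manip.get_state();print(s,manip.grasp_offset)
E
```

```text
pics
top {'fx': np.float64(462.09), 'fy': np.float64(462.09), 'cx': np.float64(313.722), 'cy': np.float64(194.019), 'distortion': array([-0.04,  0.  ,  0.  ,  0.  ,  0.  ]), 'position': array([ 0.359, -0.013,  1.468]), 'attitude': array([-0.702, -0.057,  0.045,  0.709])}
side {'fx': np.float64(412.901), 'fy': np.float64(412.901), 'cx': np.float64(315.402), 'cy': np.float64(201.19), 'distortion': array([0.015, 0.   , 0.   , 0.   , 0.   ]), 'position': array([0.416, 0.74 , 0.861]), 'attitude': array([-0.087, -0.042,  0.395,  0.914])}
{'clock': 0.1, 'qpos': array([ 1.13699137e+00,  2.76516351e-01,  1.50599242e+00, -1.35310530e-05,
        1.36069511e+00, -1.20969206e-01]), 'qd': array([-0.000207  , -0.00155734, -0.00151673,  0.00030378,  0.00125068,
        0.00128813]), 'effort': array([ 1.48421415e-03, -4.17696118e+01, -2.46405172e+01, -1.15347048e-04,
        5.71684606e-03,  3.62072996e-06]), 'position': array([0.17675757, 0.54667099, 0.23054062]), 'ee_rot': array([-2.14249649e-04,  1.55779370e-01,  9.87791546e-01, -7.76631075e-04]), 'contact_force': array([ 0.01042795, -0.92181144, -0.08145541]), 'moment': array([ 0.02120589, -0.02832247, -0.04110291]), 'gripper_force': 0.0, 'width': 0.08536556677217229} -0.0187
```

View pics/top0.png

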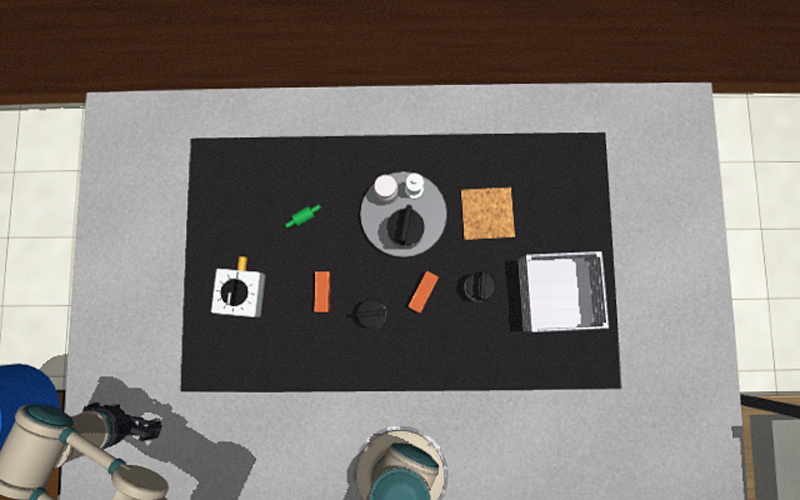

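View pics/side0.png

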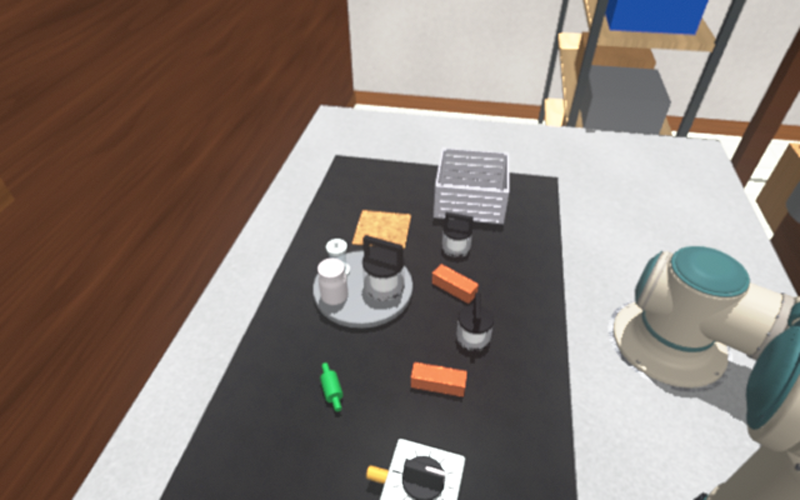

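The top view (displayed at 1.25×) shows:
- **Valve block:** (238,292), outlet pointing up.
- **Canister candidates:** one on the turntable (405,225), and look-alikes on the mat at (370,315) and (479,287). I choose the turntable one, as described.
- **Tubes:** (321,291) and (423,291). There are only two, and nothing else is brick-coloured.
- **Pad:** (488,213).
- **Basket:** (565,291).
- **Jar and counter:** (386,187) and (414,184).
- **Check valve:** (303,216), the only green object.

Next are the close crop and measurements.

```bash
cat > meas.py <<'E'
from h import *
import sys
def hsv(im): return cv2.cvtColor(im['frame'],cv2.COLOR_RGB2HSV)
def blobs(m,amin=80):
    c,_=cv2.findContours(m.astype(np.uint8),cv2.RETR_EXTERNAL,cv2.CHAIN_APPROX_NONE)
    return [x for x in c if cv2.contourArea(x)>amin]
def orange(im):
    h=hsv(im); return blobs((h[...,0]<12)&(h[...,1]>140)&(h[...,2]>110))
E
python3 - <<'E'
from meas import *
import pickle
t=pickle.load(open('top.pkl','rb'));s=pickle.load(open('side.pkl','rb'))
a=cv2.resize(t['frame'][200:270,155:225,::-1],(400,400),interpolation=2)
b=cv2.resize(t['frame'][130:210,280:360,::-1],(400,400),interpolation=2)
c=cv2.resize(s['frame'][340:400,290:390,::-1],(400,240),interpolation=2)
d=cv2.resize(s['frame'][180:260,240:340,::-1],(400,320),interpolation=2)
A=np.zeros((600,800,3),np.uint8)
A[:300,:300]=cv2.resize(a,(300,300));A[:300,400:700]=cv2.resize(b,(300,300));A[320:320+240,:400]=c;A[320:600,400:750]=cv2.resize(d,(350,280));cv2.imwrite('pics/crop.png',A)
for n,im in(('top',t),('side',s)):
    h=hsv(im)
    for c in orange(im):
        r=cv2.minAreaRect(c); print(n,'orange',np.round(r[0]),np.round(r[1],1),cv2.contourArea(c)); 
        if n=='top': p=plane(im,cv2.boxPoints(r),0.034);print(np.round(p,3).tolist(),p.mean(0).round(3))
    m=(h[...,0]>9)&(h[...,0]<22)&(h[...,1]>90)&(h[...,2]>120); m[:120]=0
    for c in blobs(m,60):
        r=cv2.minAreaRect(c);print(n,'cork/brass',r)
        p=plane(im,cv2.boxPoints(r),0.005);print(np.round(p,3).tolist(),p.mean(0).round(3))
    for c in blobs((h[...,1]<60)&(h[...,2]>150),100):
        r=cv2.minAreaRect(c);print(n,'white',np.round(r[0]),np.round(r[1],1),r[2],cv2.contourArea(c))
        if n=='top': p=plane(im,cv2.boxPoints(r),0.06);print(np.round(p,3).tolist(),p.mean(0).round(3))
E
```

```text
top orange [338. 233.] [11.2 32.6] 333.5
[[0.407, -0.025, 0.034], [0.496, -0.072, 0.034], [0.481, -0.102, 0.034], [0.391, -0.056, 0.034]] [ 0.444 -0.064  0.034]
top orange [257. 233.] [32. 12.] 341.0
[[0.497, 0.208, 0.034], [0.497, 0.17, 0.034], [0.397, 0.169, 0.034], [0.398, 0.207, 0.034]] [0.447 0.188 0.034]
top cork/brass ((597.9645385742188, 361.6612854003906), (25.490140914916992, 70.95594024658203), 12.439562797546387)
[[-0.052, -0.787, 0.005], [0.154, -0.85, 0.005], [0.135, -0.928, 0.005], [-0.07, -0.863, 0.005]] [ 0.042 -0.857  0.005]
top cork/brass ((622.5, 319.5), (7.0, 33.0), 90.0)
[[0.178, -0.893, 0.005], [0.176, -0.999, 0.005], [0.154, -0.997, 0.005], [0.157, -0.891, 0.005]] [ 0.166 -0.945  0.005]
top cork/brass ((389.8805847167969, 170.20797729492188), (40.310516357421875, 40.31052017211914), 86.18592071533203)
[[0.709, -0.167, 0.005], [0.716, -0.298, 0.005], [0.584, -0.301, 0.005], [0.577, -0.172, 0.005]] [ 0.646 -0.235  0.005]
top white [ 11. 394.] [24.6  7.8] 16.927513122558594 132.5
[[-0.035, 0.968, 0.06], [-0.013, 0.962, 0.06], [-0.033, 0.886, 0.06], [-0.054, 0.892
[... 1556 characters left out ...]
, 0.005], [0.585, -0.305, 0.005], [0.568, -0.171, 0.005]] [ 0.65  -0.233  0.005]
side white [339. 382.] [59.5 51.3] 15.52410888671875 1453.5
side white [634. 322.] [37. 11.] 90.0 184.5
side white [553. 271.] [16.6 19.3] 58.392494201660156 141.0
side white [306. 227.] [12. 21.] 90.0 193.0
side white [288. 230.] [77.5 59.5] 24.179105758666992 2192.0
side white [632.  87.] [26. 13.] 90.0 176.5
side white [348. 220.] [358. 581.] 90.0 63370.0
side white [544.  66.] [53. 46.] 90.0 1411.5
side white [601.  48.] [ 47.2 118.3] 23.962491989135742 4493.0
side white [571.  12.] [16.8 32.3] 22.61986541748047 372.5
side white [459.  19.] [38. 22.] 90.0 565.0
side white [364.  42.] [ 83. 171.] 90.0 12435.0
```

View pics/crop.png

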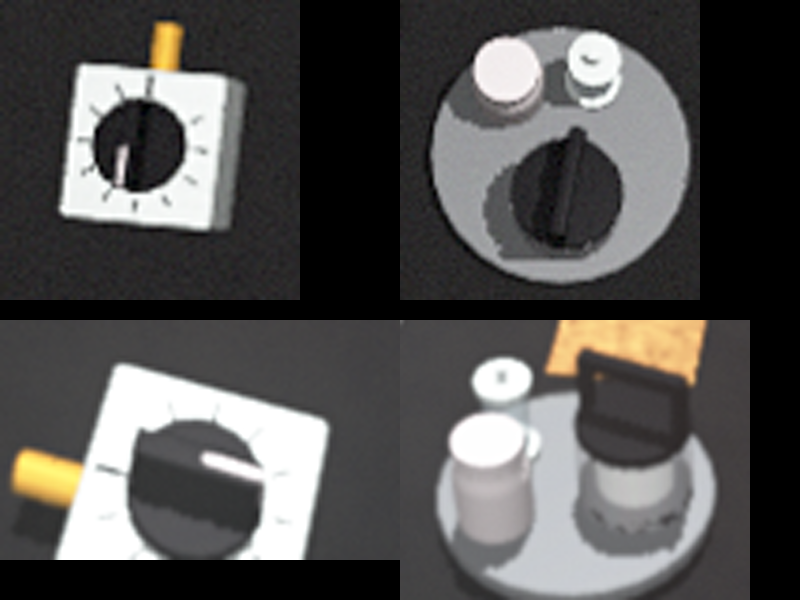

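The crop shows the dial's white line pointing away from the outlet, nearly opposite the thick mark, which is about 6 clicks open. The turntable canister's handle bar runs from (327,165) to (323,194) in the raw top view. I'll triangulate these points.

```bash
python3 - <<'E'
from meas import *
import pickle
t=pickle.load(open('top.pkl','rb'));s=pickle.load(open('side.pkl','rb'))
def quad(im,box):
    x0,y0,x1,y1=box;h=hsv(im)[y0:y1,x0:x1];m=(h[...,1]<60)&(h[...,2]>185)
    c=max(blobs(m),key=cv2.contourArea);hu=cv2.convexHull(c)
    q=cv2.approxPolyDP(hu,0.06*cv2.arcLength(hu,True),True)[:,0]+[x0,y0]
    return q
qt=quad(t,(160,205,225,265));print('block top',qt.tolist());p=plane(t,qt,0.06);print(p.round(3).tolist(),p.mean(0).round(3))
qs=quad(s,(290,340,390,400));print('block side',qs.tolist());print(plane(s,qs,0.06).round(3).tolist())
T=lambda a:(155+a[0]/4.286,200+a[1]/4.286); S=lambda a:(290+a[0]/4,340+(a[1]-320)/4)
def tri(n,a,b): P,e=cross(t,a,s,b);print(n,P.round(4),'gap',round(e,4));return P
tri('blk +x-y',T((228,78)),S((118,363)));tri('blk -x-y',T((215,230)),S((328,418)))
i=tri('line in',T((124,148)),S((205,457)));o=tri('line out',T((119,187)),S((262,478)))
print('line ang',np.degrees(np.arctan2(*(o-i)[[1,0]])))
C=lambda a:(280+(a[0]-400)/3.75,130+a[1]/3.75); D=lambda a:(240+(a[0]-400)/3.5,180+(a[1]-320)/3.5)
a=tri('bar +',C((578,131)),D((582,350)));b=tri('bar -',C((561,243)),D((690,381)));print((a+b)/2,'len',np.linalg.norm(a-b),'yaw',np.degrees(np.arctan2(*(a-b)[[1,0]])))
# basket rim corners
for n,x,y in(('+x+y',(519,254),(436,192)),('+x-y',(602,251),(440,151)),('-x-y',(608,328),(509,153)),('-x+y',(527,331),(508,194))): tri('bask '+n,np.array(x)/1.25,np.array(y)/1.25)
# tube corners: top-face contour centre of top view vs side
for n,x,y in(('t1 far',(257,233),None),):pass
for im,n in((t,'top'),(s,'side')):
    f=im['frame'].astype(int);h=hsv(im)
    for c in orange(im):
        m=np.zeros(f.shape[:2],np.uint8);cv2.drawContours(m,[c],-1,1,-1);v=h[...,2][m>0]
        print(n,np.percentile(v,[5,25,50,75,95]),cv2.approxPolyDP(cv2.convexHull(c),3,True)[:,0].tolist())
# turntable: grey ellipse
h=hsv(t);x0,y0=285,132;g=h[y0:210,x0:362];c=max(blobs((g[...,2]>90)),key=cv2.contourArea);(cx,cy),r=cv2.minEnclosingCircle(c);print('tt',plane(t,[(cx+x0,cy+y0),(cx+x0+r,cy+y0)],.025).round(3))
E
```

```text
block top [[174, 215], [207, 219], [203, 252], [169, 248]]
[[0.503, 0.443, 0.06], [0.49, 0.339, 0.06], [0.389, 0.349, 0.06], [0.402, 0.455, 0.06]] [0.446 0.397 0.06 ]
block side [[319, 351], [371, 366], [365, 399], [304, 399]]
[[0.494, 0.342, 0.06], [0.387, 0.353, 0.06], [0.392, 0.418, 0.06], [0.503, 0.44, 0.06]]
blk +x-y [0.4931 0.3375 0.0529] gap 0.0005
blk -x-y [0.3843 0.345  0.0508] gap 0.0005
line in [0.4405 0.3979 0.0991] gap 0.0004
line out [0.4135 0.4014 0.0966] gap 0.0001
line ang 172.64944479468284
bar + [ 0.6349 -0.0317  0.1544] gap 0.0009
bar - [ 0.5498 -0.0175  0.1503] gap 0.004
[ 0.59235883 -0.02461754  0.15231673] len 0.08645036878893538 yaw -9.487131462583182
bask +x+y [ 0.524  -0.2941  0.0903] gap 0.0072
bask +x-y [ 0.5352 -0.498   0.0795] gap 0.0027
bask -x-y [ 0.3495 -0.4957  0.0959] gap 0.0004
bask -x+y [ 0.3454 -0.3038  0.1003] gap 0.0013
top [153.55 214.   217.   220.   233.45] [[342, 217], [350, 222], [335, 250], [327, 243]]
top [156.3 212.  215.  224.  239. ] [[263, 217], [262, 249], [252, 249], [252, 219]]
side [144. 152. 247. 248. 252.] [[330, 292], [372, 297], [370, 316], [330, 309]]
side [130.  141.  229.5 248.  252. ] [[346, 217], [353, 211], [381, 226], [378, 238], [373, 241], [346, 226]]
tt [[ 0.645 -0.017  0.025]
 [ 0.643 -0.128  0.025]]
```

```bash
cat > go.py <<'E'
# work out shift (tool axes) and turn still needed: go.py x y z yaw_of_tool_x_deg
from h import *; import sys
x,y,z,w=map(float,sys.argv[1:5]); s=manip.get_state(); r=Rq(s['ee_rot'])
d=r.inv().apply(np.array([x,y,z])-s['position']); X=r.apply([1,0,0]); cur=np.degrees(np.arctan2(X[1],X[0]))
t=(cur-w+180)%360-180
print('shift mm',(d*1000).round(1),'rz',t.round(2),'tool z',r.apply([0,0,1]).round(4),'q',s['qpos'].round(3),'t',s['clock'])
E
python3 go.py .444 .397 .19 172.6
```

```text
shift mm [-300.3  -60.1   40.6] rz -10.52 tool z [-7.0e-04 -1.5e-03 -1.0e+00] q [ 1.137  0.277  1.506 -0.     1.361 -0.121] t 0.1
```

```bash
python3 -m pendant '[{"dx":-0.03,"dy":-0.006,"dz":0.004,"rz":-1.05},{"dx":-0.03,"dy":-0.006,"dz":0.004,"rz":-1.05},{"dx":-0.03,"dy":-0.006,"dz":0.004,"rz":-1.05},{"dx":-0.03,"dy":-0.006,"dz":0.004,"rz":-1.05},{"dx":-0.03,"dy":-0.006,"dz":0.004,"rz":-1.05},{"dx":-0.03,"dy":-0.006,"dz":0.004,"rz":-1.05},{"dx":-0.03,"dy":-0.006,"dz":0.004,"rz":-1.05},{"dx":-0.03,"dy":-0.006,"dz":0.004,"rz":-1.05},{"dx":-0.03,"dy":-0.006,"dz":0.004,"rz":-1.05},{"dx":-0.03,"dy":-0.006,"dz":0.004,"rz":-1.05},{},{}]'; python3 go.py .444 .397 .076 172.6
```

```text
shift mm [-300.4  -59.9  154.6] rz -10.52 tool z [-7.0e-04 -1.5e-03 -1.0e+00] q [ 1.137  0.277  1.506 -0.     1.361 -0.121] t 0.1invalid input
```

```bash
python3 -m pendant '[{"dx":-0.03,"dy":-0.006,"dz":0.004,"rz":-1.05},{"dx":-0.03,"dy":-0.006,"dz":0.004,"rz":-1.05},{"dx":-0.03,"dy":-0.006,"dz":0.004,"rz":-1.05},{"dx":-0.03,"dy":-0.006,"dz":0.004,"rz":-1.05},{"dx":-0.03,"dy":-0.006,"dz":0.004,"rz":-1.05},{"dx":-0.03,"dy":-0.006,"dz":0.004,"rz":-1.05},{"dx":-0.03,"dy":-0.006,"dz":0.004,"rz":-1.05},{"dx":-0.03,"dy":-0.006,"dz":0.004,"rz":-1.05},{"dx":-0.03,"dy":-0.006,"dz":0.004,"rz":-1.05},{"dx":-0.03,"dy":-0.006,"dz":0.004,"rz":-1.05},{"dz":0},{"dz":0}]'; python3 go.py .444 .397 .076 172.6
```

```text
shift mm [-300.4  -59.9  154.6] rz -10.52 tool z [-7.0e-04 -1.5e-03 -1.0e+00] q [ 1.137  0.277  1.506 -0.     1.361 -0.121] t 0.1invalid input
```

```bash
python3 -m pendant '[{"dx":-0.03,"dy":-0.006,"dz":0.004,"rx":0,"ry":0,"rz":-1.05,"hand":0.085}]'; echo; python3 -m pendant '[{"dx":-0.03,"dy":-0.006,"dz":0.004,"rx":0,"ry":0,"rz":-1.05,"hand":0.085}]' 40;
```

```text
clock: 0.18
position: [0.2004, 0.5343, 0.2274]
ee_rot: [-0.002, 0.144, 0.99, 0.001]
contact_force: [0.2, -0.9, 0.7]
width: 0.0852
gripper_force: 0.0

clock: 0.27
position: [0.23, 0.5178, 0.2229]
ee_rot: [-0.0, 0.136, 0.991, -0.0]
contact_force: [0.7, 0.3, 0.5]
width: 0.0849
gripper_force: 0.0
```

```bash
python3 go.py .444 .397 .19 172.6
```

```text
shift mm [-238.6  -58.9   32.9] rz -8.18 tool z [-4.e-04 -1.e-04 -1.e+00] q [ 1.03   0.268  1.537  0.     1.337 -0.269] t 0.2667
```

All keys are needed. The yaw relation to joint 6 holds.

```bash
python3 -m pendant '[{"dx":-0.03,"dy":-0.007,"dz":0.004,"rx":0,"ry":0,"rz":-1.0,"hand":0.085},{"dx":-0.03,"dy":-0.007,"dz":0.004,"rx":0,"ry":0,"rz":-1.0,"hand":0.085},{"dx":-0.03,"dy":-0.007,"dz":0.004,"rx":0,"ry":0,"rz":-1.0,"hand":0.085},{"dx":-0.03,"dy":-0.007,"dz":0.004,"rx":0,"ry":0,"rz":-1.0,"hand":0.085},{"dx":-0.03,"dy":-0.007,"dz":0.004,"rx":0,"ry":0,"rz":-1.0,"hand":0.085},{"dx":-0.03,"dy":-0.007,"dz":0.004,"rx":0,"ry":0,"rz":-1.0,"hand":0.085},{"dx":-0.03,"dy":-0.007,"dz":0.004,"rx":0,"ry":0,"rz":-1.0,"hand":0.085},{"dx":-0.026,"dy":-0.007,"dz":0.004,"rx":0,"ry":0,"rz":-1.0,"hand":0.085},{"dx":0,"dy":0,"dz":0,"rx":0,"ry":0,"rz":0,"hand":0.085},{"dx":0,"dy":0,"dz":0,"rx":0,"ry":0,"rz":0,"hand":0.085}]' 30; python3 go.py .444 .397 .076 172.6
```

```text
clock: 1.1
position: [0.4498, 0.4115, 0.1902]
ee_rot: [-0.001, 0.07, 0.998, -0.001]
contact_force: [0.1, 0.1, 0.2]
width: 0.0852
gripper_force: 0.0
shift mm [  3.5 -15.  114.3] rz -0.58 tool z [-1.8e-03 -9.0e-04 -1.0e+00] q [ 0.627  0.353  1.494  0.     1.297 -0.805] t 1.1
```

```bash
python3 -m pendant '[{"dx":0.0035,"dy":-0.015,"dz":0.02,"rx":0,"ry":0,"rz":-0.5,"hand":0.085},{"dx":0,"dy":0,"dz":0.025,"rx":0,"ry":0,"rz":0,"hand":0.085},{"dx":0,"dy":0,"dz":0.025,"rx":0,"ry":0,"rz":0,"hand":0.085},{"dx":0,"dy":0,"dz":0.02,"rx":0,"ry":0,"rz":0,"hand":0.085},{"dx":0,"dy":0,"dz":0.015,"rx":0,"ry":0,"rz":0,"hand":0.085},{"dx":0,"dy":0,"dz":0.007,"rx":0,"ry":0,"rz":0,"hand":0.085},{"dx":0,"dy":0,"dz":0,"rx":0,"ry":0,"rz":0,"hand":0.085}]' 30; python3 go.py .444 .397 .076 172.6; python3 - <<'E'
from h import *
a=shot('top');b=shot('side')
A=np.vstack([cv2.resize(a['frame'][195:270,150:240,::-1],(480,300)),cv2.resize(b['frame'][330:400,280:400,::-1],(480,280))]);cv2.imwrite('pics/dial1.png',A)
E
```

```text
clock: 1.68
position: [0.4414, 0.3979, 0.0778]
ee_rot: [-0.002, 0.063, 0.998, -0.001]
contact_force: [-0.3, 0.4, -0.1]
width: 0.0849
gripper_force: 0.0
shift mm [-2.7 -0.6  1.7] rz 0.14 tool z [-0.0035 -0.002  -1.    ] q [ 0.616  0.427  1.681  0.     1.037 -0.828] t 1.6833
```

View pics/dial1.png

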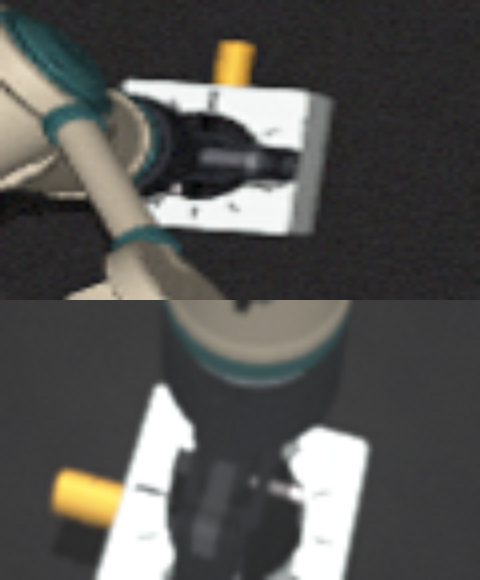

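The fingers straddle the bar on the dial axis: in the side view the white line sticks out to the right at about (280,490). I'll close and turn clockwise.

```bash
python3 -m pendant '[{"dx":-0.0025,"dy":0,"dz":0.001,"rx":0,"ry":0,"rz":0,"hand":0.085},{"dx":0,"dy":0,"dz":0,"rx":0,"ry":0,"rz":0,"hand":0.005},{"dx":0,"dy":0,"dz":0,"rx":0,"ry":0,"rz":0,"hand":0.005},{"dx":0,"dy":0,"dz":0,"rx":0,"ry":0,"rz":0,"hand":0.005},{"dx":0,"dy":0,"dz":0,"rx":0,"ry":0,"rz":0,"hand":0.005},{"dx":0,"dy":0,"dz":0,"rx":0,"ry":0,"rz":0,"hand":0.005},{"dx":0,"dy":0,"dz":0,"rx":0,"ry":0,"rz":0,"hand":0.005}]' 30; python3 go.py .444 .397 .076 172.6
```

```text
clock: 2.37
position: [0.4464, 0.3989, 0.0787]
ee_rot: [0.0, 0.064, 0.998, 0.001]
contact_force: [-2.1, -1.6, -2.1]
width: 0.0136
gripper_force: 33.2
shift mm [ 2.1 -2.2  2.7] rz 0.04 tool z [ 0.001   0.0027 -1.    ] q [ 0.612  0.429  1.676  0.002  1.035 -0.831] t 2.3667
```

Gripped at 13.6 mm, which matches the bar, so I'm turning 168° first.

```bash
python3 -m pendant '[{"dx":0,"dy":0,"dz":0,"rx":0,"ry":0,"rz":7,"hand":0.005},{"dx":0,"dy":0,"dz":0,"rx":0,"ry":0,"rz":7,"hand":0.005},{"dx":0,"dy":0,"dz":0,"rx":0,"ry":0,"rz":7,"hand":0.005},{"dx":0,"dy":0,"dz":0,"rx":0,"ry":0,"rz":7,"hand":0.005},{"dx":0,"dy":0,"dz":0,"rx":0,"ry":0,"rz":7,"hand":0.005},{"dx":0,"dy":0,"dz":0,"rx":0,"ry":0,"rz":7,"hand":0.005},{"dx":0,"dy":0,"dz":0,"rx":0,"ry":0,"rz":7,"hand":0.005},{"dx":0,"dy":0,"dz":0,"rx":0,"ry":0,"rz":7,"hand":0.005},{"dx":0,"dy":0,"dz":0,"rx":0,"ry":0,"rz":7,"hand":0.005},{"dx":0,"dy":0,"dz":0,"rx":0,"ry":0,"rz":7,"hand":0.005},{"dx":0,"dy":0,"dz":0,"rx":0,"ry":0,"rz":7,"hand":0.005},{"dx":0,"dy":0,"dz":0,"rx":0,"ry":0,"rz":7,"hand":0.005}]'; python3 go.py .444 .397 .076 -5.9
```

```text
clock: 3.37
position: [0.4448, 0.3978, 0.0787]
ee_rot: [-0.001, 0.717, 0.697, -0.001]
contact_force: [-3.0, 0.8, 4.4]
width: 0.013
gripper_force: 34.6
shift mm [-0.8 -0.8  2.7] rz 94.22 tool z [-0.0021 -0.     -1.    ] q [6.120e-01 4.280e-01 1.677e+00 1.000e-03 1.038e+00 6.410e-01] t 3.3667
```

```bash
python3 -m pendant '[{"dx":0,"dy":0,"dz":0,"rx":0,"ry":0,"rz":7,"hand":0.005},{"dx":0,"dy":0,"dz":0,"rx":0,"ry":0,"rz":7,"hand":0.005},{"dx":0,"dy":0,"dz":0,"rx":0,"ry":0,"rz":7,"hand":0.005},{"dx":0,"dy":0,"dz":0,"rx":0,"ry":0,"rz":7,"hand":0.005},{"dx":0,"dy":0,"dz":0,"rx":0,"ry":0,"rz":7,"hand":0.005},{"dx":0,"dy":0,"dz":0,"rx":0,"ry":0,"rz":7,"hand":0.005},{"dx":0,"dy":0,"dz":0,"rx":0,"ry":0,"rz":7,"hand":0.005},{"dx":0,"dy":0,"dz":0,"rx":0,"ry":0,"rz":7,"hand":0.005},{"dx":0,"dy":0,"dz":0,"rx":0,"ry":0,"rz":7,"hand":0.005},{"dx":0,"dy":0,"dz":0,"rx":0,"ry":0,"rz":7,"hand":0.005},{"dx":0,"dy":0,"dz":0,"rx":0,"ry":0,"rz":7,"hand":0.005},{"dx":0,"dy":0,"dz":0,"rx":0,"ry":0,"rz":0,"hand":0.005}]'; python3 go.py .444 .397 .076 -5.9;python3 -c "
from h import *;print(manip.get_state()['moment'])"
```

```text
clock: 4.37
position: [0.4436, 0.3989, 0.0787]
ee_rot: [-0.001, 0.995, 0.099, -0.002]
contact_force: [-5.2, 2.7, 3.8]
width: 0.0135
gripper_force: 34.6
shift mm [-0.   2.   2.7] rz 17.29 tool z [-0.0041  0.0021 -1.    ] q [0.613 0.428 1.677 0.005 1.039 1.983] t 4.3667
[ 0.571666    0.91847496 -0.03434087]
```

```bash
python3 -m pendant '[{"dx":0,"dy":0,"dz":0,"rx":0,"ry":0,"rz":5,"hand":0.005},{"dx":0,"dy":0,"dz":0,"rx":0,"ry":0,"rz":5,"hand":0.005},{"dx":0,"dy":0,"dz":0,"rx":0,"ry":0,"rz":5,"hand":0.005},{"dx":0,"dy":0,"dz":0,"rx":0,"ry":0,"rz":3,"hand":0.005},{"dx":0,"dy":0,"dz":0,"rx":0,"ry":0,"rz":2,"hand":0.005},{"dx":0,"dy":0,"dz":0,"rx":0,"ry":0,"rz":0,"hand":0.005},{"dx":0,"dy":0,"dz":0,"rx":0,"ry":0,"rz":0,"hand":0.005}]'; python3 go.py .444 .397 .076 -5.9;python3 -c "
from h import *;print(manip.get_state()['moment'])"
```

```text
clock: 4.95
position: [0.4437, 0.3993, 0.0787]
ee_rot: [-0.001, 0.997, -0.071, -0.002]
contact_force: [-6.2, 4.8, 3.9]
width: 0.013
gripper_force: 43.4
shift mm [0.6 2.2 2.7] rz -2.28 tool z [-0.0033  0.0022 -1.    ] q [0.614 0.428 1.677 0.004 1.038 2.325] t 4.95
[0.73788523 0.91576404 1.01860654]
```

The moment about z rose to 1 N m, so the dial is on its stop. I'll release it and rise.

```bash
python3 -m pendant '[{"dx":0,"dy":0,"dz":0,"rx":0,"ry":0,"rz":-2,"hand":0.005},{"dx":0,"dy":0,"dz":0,"rx":0,"ry":0,"rz":0,"hand":0.08},{"dx":0,"dy":0,"dz":0,"rx":0,"ry":0,"rz":0,"hand":0.08},{"dx":0,"dy":0,"dz":0,"rx":0,"ry":0,"rz":0,"hand":0.08},{"dx":0,"dy":0,"dz":0,"rx":0,"ry":0,"rz":0,"hand":0.08},{"dx":0,"dy":0,"dz":-0.03,"rx":0,"ry":0,"rz":0,"hand":0.085},{"dx":0,"dy":0,"dz":-0.04,"rx":0,"ry":0,"rz":0,"hand":0.085},{"dx":0,"dy":0,"dz":-0.04,"rx":0,"ry":0,"rz":0,"hand":0.085},{"dx":0,"dy":0,"dz":-0.04,"rx":0,"ry":0,"rz":0,"hand":0.085},{"dx":0,"dy":0,"dz":0,"rx":0,"ry":0,"rz":0,"hand":0.085}]'; python3 go.py .592 -.025 .23 170.5
```

```text
clock: 5.78
position: [0.4501, 0.4003, 0.2374]
ee_rot: [-0.005, 0.998, -0.055, 0.007]
contact_force: [1.2, 1.0, 0.6]
width: 0.0849
gripper_force: 0.0
shift mm [188.1 407.    5.3] rz -176.87 tool z [ 0.0139  0.0095 -0.9999] q [ 0.612  0.305  1.448 -0.     1.372  2.293] t 5.7833
```

```bash
python3 -m pendant '[{"dx":0.016,"dy":0.034,"dz":0,"rx":0,"ry":0,"rz":0,"hand":0.085},{"dx":0.016,"dy":0.034,"dz":0,"rx":0,"ry":0,"rz":0,"hand":0.085},{"dx":0.016,"dy":0.034,"dz":0,"rx":0,"ry":0,"rz":0,"hand":0.085},{"dx":0.016,"dy":0.034,"dz":0,"rx":0,"ry":0,"rz":0,"hand":0.085},{"dx":0.016,"dy":0.034,"dz":0,"rx":0,"ry":0,"rz":0,"hand":0.085},{"dx":0.016,"dy":0.034,"dz":0,"rx":0,"ry":0,"rz":0,"hand":0.085},{"dx":0.016,"dy":0.034,"dz":0,"rx":0,"ry":0,"rz":0,"hand":0.085},{"dx":0.016,"dy":0.034,"dz":0,"rx":0,"ry":0,"rz":0,"hand":0.085},{"dx":0.016,"dy":0.034,"dz":0,"rx":0,"ry":0,"rz":0,"hand":0.085},{"dx":0.016,"dy":0.034,"dz":0,"rx":0,"ry":0,"rz":0,"hand":0.085},{"dx":0.016,"dy":0.034,"dz":0,"rx":0,"ry":0,"rz":1.5,"hand":0.085},{"dx":0.01,"dy":0.028,"dz":0,"rx":0,"ry":0,"rz":1.5,"hand":0.085}]'; python3 - <<'E'
from h import *
a=shot('top');save(a,'dialshut.png',(155,200,225,270),6); import pickle; pickle.dump(a,open('top2.pkl','wb'))
E
python3 go.py .592 -.025 .23 -9.5
```

```text
clock: 6.78
position: [0.5871, -0.0256, 0.228]
ee_rot: [0.0, 0.997, -0.083, 0.001]
contact_force: [0.5, -0.0, 0.2]
width: 0.0852
gripper_force: 0.0
shift mm [ 2.9 -6.6 -2.3] rz -0.22 tool z [ 0.0017 -0.0068 -1.    ] q [-0.167  0.298  1.482 -0.007  1.359  1.575] t 6.8333
```

View pics/dialshut.png

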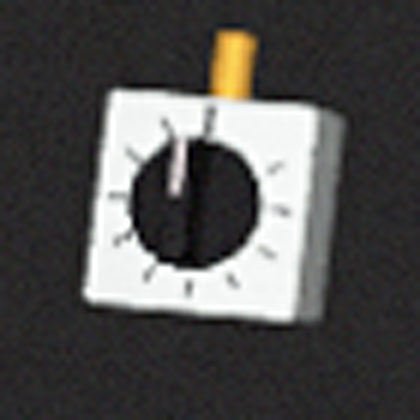

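The white line now points to the thick mark (line tip at (183,137), mark at (210,118), offset by the bar's height), so the dial is shut. Next I descend on the canister handle.

```bash
python3 -m pendant '[{"dx":0.003,"dy":-0.006,"dz":0,"rx":0,"ry":0,"rz":0,"hand":0.085},{"dx":0,"dy":0,"dz":0.03,"rx":0,"ry":0,"rz":0,"hand":0.085},{"dx":0,"dy":0,"dz":0.02,"rx":0,"ry":0,"rz":0,"hand":0.085},{"dx":0,"dy":0,"dz":0,"rx":0,"ry":0,"rz":0,"hand":0.085}]' 60; python3 go.py .592 -.025 .131 -9.5; python3 - <<'E'
from h import *
a=shot('side');save(a,'can1.png',(220,130,380,270),4)
E
```

```text
clock: 7.17
position: [0.5867, -0.0158, 0.1739]
ee_rot: [-0.001, 0.997, -0.081, -0.004]
contact_force: [-0.9, -0.5, -0.8]
width: 0.0852
gripper_force: 0.0
shift mm [ 7.1  8.3 42.9] rz 0.19 tool z [-0.0087  0.0019 -1.    ] q [-1.460e-01  3.350e-01  1.565e+00  1.000e-03  1.251e+00  1.587e+00] t 7.1667
```

View pics/can1.png

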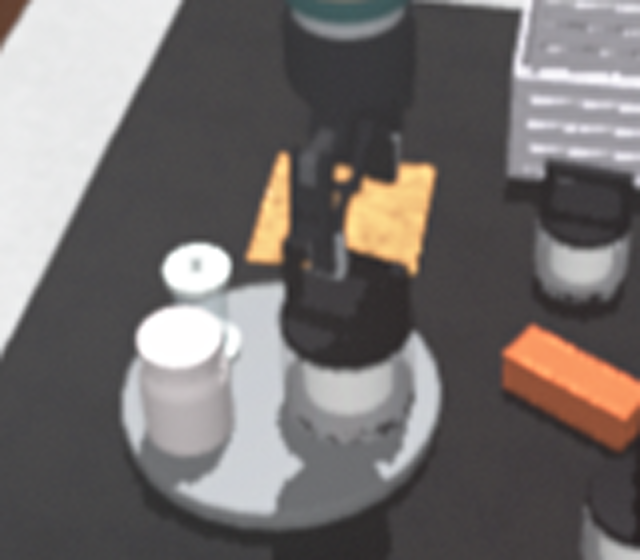

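The fingers straddle the handle bar above the lid. In the crop the near finger is at (325,260), and the jar at (180,390) is well clear.

```bash
python3 -m pendant '[{"dx":0.004,"dy":0.006,"dz":0,"rx":0,"ry":0,"rz":0,"hand":0.085},{"dx":0,"dy":0,"dz":0,"rx":0,"ry":0,"rz":0,"hand":0.085},{"dx":0,"dy":0,"dz":0,"rx":0,"ry":0,"rz":0,"hand":0.085},{"dx":0,"dy":0,"dz":0,"rx":0,"ry":0,"rz":0,"hand":0.085}]' 60; python3 go.py .592 -.025 .131 -9.5
```

```text
clock: 7.55
position: [0.5935, -0.0236, 0.1796]
ee_rot: [-0.0, 0.997, -0.081, 0.001]
contact_force: [0.1, -0.2, -0.2]
width: 0.0853
gripper_force: 0.0
shift mm [-1.4  1.7 48.6] rz 0.17 tool z [ 2.4e-03 -2.0e-04 -1.0e+00] q [-0.157  0.335  1.549  0.     1.255  1.577] t 7.55
```

```bash
python3 -m pendant '[{"dx":-0.001,"dy":0.001,"dz":0.024,"rx":0,"ry":0,"rz":0,"hand":0.085},{"dx":0,"dy":0,"dz":0.024,"rx":0,"ry":0,"rz":0,"hand":0.085},{"dx":0,"dy":0,"dz":0,"rx":0,"ry":0,"rz":0,"hand":0.085},{"dx":0,"dy":0,"dz":0,"rx":0,"ry":0,"rz":0,"hand":0.005},{"dx":0,"dy":0,"dz":0,"rx":0,"ry":0,"rz":0,"hand":0.005},{"dx":0,"dy":0,"dz":0,"rx":0,"ry":0,"rz":0,"hand":0.005},{"dx":0,"dy":0,"dz":0,"rx":0,"ry":0,"rz":0,"hand":0.005},{"dx":0,"dy":0,"dz":0,"rx":0,"ry":0,"rz":0,"hand":0.005},{"dx":0,"dy":0,"dz":0,"rx":0,"ry":0,"rz":0,"hand":0.005},{"dx":0,"dy":0,"dz":0,"rx":0,"ry":0,"rz":0,"hand":0.005}]' 80; python3 go.py .592 -.025 .131 -9.5
```

```text
clock: 8.38
position: [0.5918, -0.0239, 0.1309]
ee_rot: [-0.0, 0.997, -0.081, 0.0]
contact_force: [-0.4, 1.3, 2.5]
width: 0.0128
gripper_force: 78.3
shift mm [ 0.4  1.1 -0.1] rz 0.18 tool z [ 8.e-04  8.e-04 -1.e+00] q [-1.580e-01  3.720e-01  1.622e+00  1.000e-03  1.147e+00  1.575e+00] t 8.3833
```

```bash
python3 -m pendant '[{"dx":0,"dy":0,"dz":-0.01,"rx":0,"ry":0,"rz":0,"hand":0.005},{"dx":0,"dy":0,"dz":-0.015,"rx":0,"ry":0,"rz":0,"hand":0.005},{"dx":0,"dy":0,"dz":-0.015,"rx":0,"ry":0,"rz":0,"hand":0.005},{"dx":0,"dy":0,"dz":0,"rx":0,"ry":0,"rz":0,"hand":0.005},{"dx":0,"dy":0,"dz":0,"rx":0,"ry":0,"rz":0,"hand":0.005}]' 100; python3 go.py .648 -.234 .17 -9.5
```

```text
clock: 8.8
position: [0.5917, -0.0246, 0.1705]
ee_rot: [0.0, 0.997, -0.081, 0.0]
contact_force: [-0.2, 0.7, -5.4]
width: 0.0123
gripper_force: 97.0
shift mm [ 89.4 197.5   0.6] rz 0.18 tool z [ 7.e-04 -5.e-04 -1.e+00] q [-0.159  0.34   1.566 -0.     1.235  1.575] t 8.8
```

```bash
python3 -m pendant '[{"dx":0.004,"dy":0.01,"dz":0,"rx":0,"ry":0,"rz":0,"hand":0.005},{"dx":0.009,"dy":0.02,"dz":0,"rx":0,"ry":0,"rz":0,"hand":0.005},{"dx":0.009,"dy":0.02,"dz":0,"rx":0,"ry":0,"rz":0,"hand":0.005},{"dx":0.009,"dy":0.02,"dz":0,"rx":0,"ry":0,"rz":0,"hand":0.005},{"dx":0.009,"dy":0.02,"dz":0,"rx":0,"ry":0,"rz":0,"hand":0.005},{"dx":0.009,"dy":0.02,"dz":0,"rx":0,"ry":0,"rz":0,"hand":0.005},{"dx":0.009,"dy":0.02,"dz":0,"rx":0,"ry":0,"rz":0,"hand":0.005},{"dx":0.009,"dy":0.02,"dz":0,"rx":0,"ry":0,"rz":0,"hand":0.005},{"dx":0.009,"dy":0.02,"dz":0,"rx":0,"ry":0,"rz":0,"hand":0.005},{"dx":0.009,"dy":0.018,"dz":0,"rx":0,"ry":0,"rz":0,"hand":0.005},{"dx":0.004,"dy":0.01,"dz":0,"rx":0,"ry":0,"rz":0,"hand":0.005},{"dx":0,"dy":0,"dz":0,"rx":0,"ry":0,"rz":0,"hand":0.005}]' 100; python3 -m pendant '[{"dx":0,"dy":0,"dz":0,"rx":0,"ry":0,"rz":0,"hand":0.005},{"dx":0,"dy":0,"dz":0,"rx":0,"ry":0,"rz":0,"hand":0.005}]' >/dev/null; python3 go.py .648 -.234 .113 -9.5;  python3 - <<'E'
from h import *
a=shot('side');save(a,'can2.png',(220,90,420,260),4)
E
```

```text
clock: 9.8
position: [0.647, -0.2376, 0.1684]
ee_rot: [0.001, 0.997, -0.083, -0.001]
contact_force: [0.9, 0.0, -5.3]
width: 0.0125
gripper_force: 99.5
shift mm [ 1.9  1.  56.4] rz 0.19 tool z [-0.0021  0.0022 -1.    ] q [-4.470e-01  4.800e-01  1.337e+00  1.000e-03  1.327e+00  1.286e+00] t 9.9667
```

View pics/can2.png

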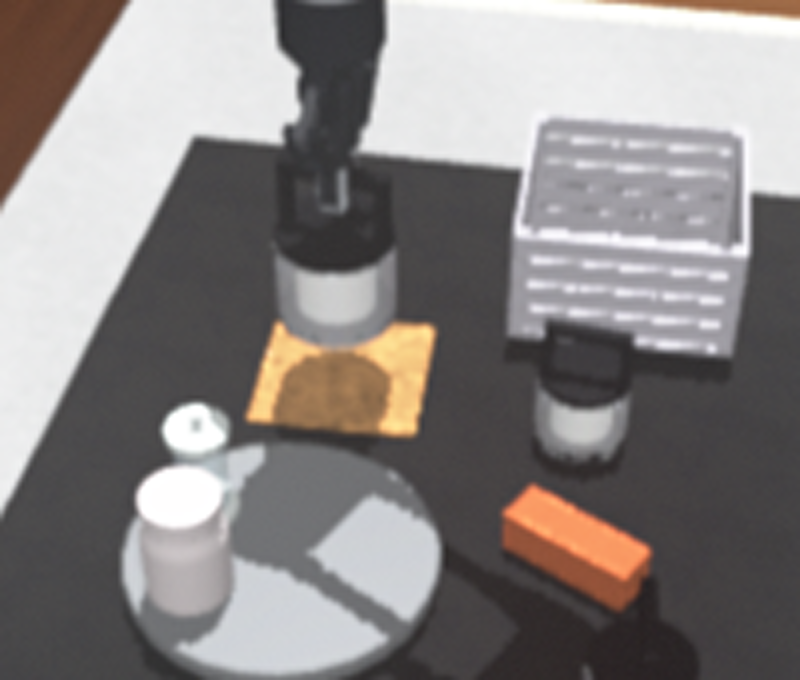

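The canister hangs upright over the pad, with its shadow on the cork. I'll lower it gently.

```bash
python3 -m pendant '[{"dx":0.002,"dy":0.001,"dz":0.015,"rx":0,"ry":0,"rz":0,"hand":0.005},{"dx":0,"dy":0,"dz":0.015,"rx":0,"ry":0,"rz":0,"hand":0.005},{"dx":0,"dy":0,"dz":0.014,"rx":0,"ry":0,"rz":0,"hand":0.005},{"dx":0,"dy":0,"dz":0.008,"rx":0,"ry":0,"rz":0,"hand":0.005},{"dx":0,"dy":0,"dz":0.004,"rx":0,"ry":0,"rz":0,"hand":0.005},{"dx":0,"dy":0,"dz":0,"rx":0,"ry":0,"rz":0,"hand":0.005},{"dx":0,"dy":0,"dz":0,"rx":0,"ry":0,"rz":0,"hand":0.005}]' 100; python3 go.py .648 -.234 .111 -9.5; python3 - <<'E'
from h import *; import pickle
s=pickle.load(open('side.pkl','rb'));t=pickle.load(open('top.pkl','rb'))
p=plane(s,[(355,120),(406.3,123),(406.3,152),(348.8,149.5)],.1);print(p.round(3).tolist(),p.mean(0))
p=plane(t,np.array([(519,254),(602,251),(608,328),(527,331)])/1.25,.1);print(p.round(3).tolist(),p.mean(0))
E
```

```text
clock: 10.6
position: [0.6495, -0.2351, 0.1149]
ee_rot: [0.0, 0.997, -0.081, 0.0]
contact_force: [-0.5, -0.4, -4.6]
width: 0.0122
gripper_force: 99.3
shift mm [-1.7 -0.9  3.9] rz 0.21 tool z [ 8.e-04 -2.e-04 -1.e+00] q [-0.448  0.521  1.406  0.     1.213  1.285] t 10.6
[[0.524, -0.472, 0.1], [0.353, -0.485, 0.1], [0.347, -0.321, 0.1], [0.522, -0.301, 0.1]] [ 0.43644951 -0.39483031  0.1       ]
[[0.526, -0.292, 0.1], [0.531, -0.491, 0.1], [0.349, -0.494, 0.1], [0.345, -0.304, 0.1]] [ 0.43795281 -0.39524855  0.1       ]
```

```bash
python3 -m pendant '[{"dx":0,"dy":0,"dz":0.002,"rx":0,"ry":0,"rz":0,"hand":0.005},{"dx":0,"dy":0,"dz":0.0015,"rx":0,"ry":0,"rz":0,"hand":0.005},{"dx":0,"dy":0,"dz":0,"rx":0,"ry":0,"rz":0,"hand":0.005},{"dx":0,"dy":0,"dz":0,"rx":0,"ry":0,"rz":0,"hand":0.005}]'; python3 go.py .648 -.234 .111 -9.5
```

```text
clock: 10.93
position: [0.6493, -0.2355, 0.1112]
ee_rot: [0.0, 0.997, -0.081, 0.0]
contact_force: [-0.1, 0.1, -5.3]
width: 0.0122
gripper_force: 99.6
shift mm [-1.5 -1.3  0.2] rz 0.17 tool z [ 6.e-04 -1.e-04 -1.e+00] q [-0.449  0.524  1.411  0.     1.206  1.285] t 10.9333
```

```bash
python3 -m pendant '[{"dx":0,"dy":0,"dz":0.0015,"rx":0,"ry":0,"rz":0,"hand":0.005},{"dx":0,"dy":0,"dz":0,"rx":0,"ry":0,"rz":0,"hand":0.005},{"dx":0,"dy":0,"dz":0,"rx":0,"ry":0,"rz":0,"hand":0.005}]'; python3 go.py .648 -.234 .111 -9.5
```

```text
clock: 11.18
position: [0.6497, -0.2352, 0.1109]
ee_rot: [-0.0, 0.997, -0.081, 0.001]
contact_force: [-1.6, 2.6, 5.9]
width: 0.0123
gripper_force: 100.7
shift mm [-1.9 -0.9 -0.1] rz 0.18 tool z [ 2.e-03 -1.e-04 -1.e+00] q [-4.480e-01  5.240e-01  1.412e+00  1.000e-03  1.204e+00  1.285e+00] t 11.1833
```

The force has flipped sign, so the canister is on the pad. I'll release it and rise, then look again, including at the tubes.

```bash
python3 -m pendant '[{"dx":0,"dy":0,"dz":-0.0005,"rx":0,"ry":0,"rz":0,"hand":0.03},{"dx":0,"dy":0,"dz":0,"rx":0,"ry":0,"rz":0,"hand":0.08},{"dx":0,"dy":0,"dz":0,"rx":0,"ry":0,"rz":0,"hand":0.08},{"dx":0,"dy":0,"dz":0,"rx":0,"ry":0,"rz":0,"hand":0.08},{"dx":0,"dy":0,"dz":0,"rx":0,"ry":0,"rz":0,"hand":0.08},{"dx":0,"dy":0,"dz":0,"rx":0,"ry":0,"rz":0,"hand":0.08},{"dx":0,"dy":0,"dz":-0.02,"rx":0,"ry":0,"rz":0,"hand":0.08},{"dx":0,"dy":0,"dz":-0.04,"rx":0,"ry":0,"rz":0,"hand":0.08},{"dx":0,"dy":0,"dz":-0.04,"rx":0,"ry":0,"rz":0,"hand":0.085},{"dx":0,"dy":0,"dz":-0.02,"rx":0,"ry":0,"rz":0,"hand":0.085}]' 40; python3 - <<'E'
from meas import *
t=shot('top');s=shot('side')
cv2.imwrite('pics/mid.png',np.vstack([cv2.resize(t['frame'][140:290,200:500,::-1],(600,300)),cv2.resize(s['frame'][110:330,220:440,::-1],(300,300))[:, :].repeat(2,axis=1)]))
for n,im in(('top',t),('side',s)):
    for c in orange(im):
        x0,y0,w,h=cv2.boundingRect(c);m=np.zeros(im['frame'].shape[:2],np.uint8);cv2.drawContours(m,[c],-1,1,-1)
        b=(m>0)&(hsv(im)[...,2]>195);bb=max(blobs(b,40),key=cv2.contourArea);r=cv2.minAreaRect(bb)
        p=plane(im,cv2.boxPoints(r),.034);e=np.diff(np.vstack([p,p[:1]]),axis=0);L=np.linalg.norm(e,axis=1);k=L.argmax()
        print(n,np.round(r[0],1),p.mean(0).round(4),'sides',L.round(3),'yaw',np.degrees(np.arctan2(e[k,1],e[k,0])).round(1)%180)
E
```

```text
clock: 12.02
position: [0.6508, -0.2363, 0.235]
ee_rot: [0.001, 0.997, -0.081, 0.003]
contact_force: [1.4, 0.1, 0.9]
width: 0.0851
gripper_force: 0.0
top [338.1 233.3] [ 0.4436 -0.0636  0.034 ] sides [0.096 0.032 0.096 0.032] yaw 152.6
top [257.  232.5] [0.4487 0.1883 0.034 ] sides [0.031 0.096 0.031 0.096] yaw 0.5
side [350.9 299.4] [0.4472 0.1903 0.034 ] sides [0.038 0.101 0.037 0.099] yaw 178.4
side [364.  222.6] [ 0.4447 -0.0624  0.034 ] sides [0.04  0.107 0.038 0.104] yaw 151.9
```

View pics/mid.png

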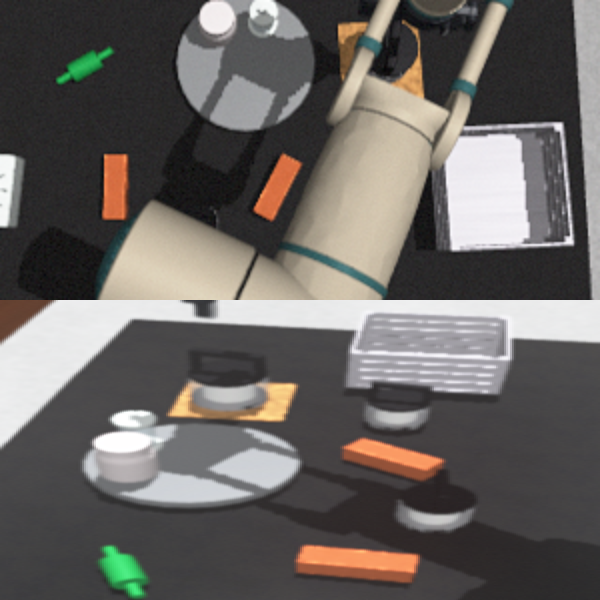

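The canister stands on the pad. The turntable bystanders are untouched, and the tubes haven't moved: both views agree at z=34 mm, with tube A at (.448,.190), yaw 0, and tube B at (.444,-.063), yaw -28.

```bash
python3 go.py .444 -.063 .2 -28
```

```text
shift mm [-233.4 -137.9   32.8] rz 18.68 tool z [ 0.0097 -0.0046 -0.9999] q [-0.449  0.449  1.226  0.     1.456  1.285] t 12.1167
```

```bash
python3 -m pendant '[{"dx":-0.024,"dy":-0.014,"dz":0,"rx":0,"ry":0,"rz":0,"hand":0.085},{"dx":-0.024,"dy":-0.014,"dz":0,"rx":0,"ry":0,"rz":0,"hand":0.085},{"dx":-0.024,"dy":-0.014,"dz":0,"rx":0,"ry":0,"rz":0,"hand":0.085},{"dx":-0.024,"dy":-0.014,"dz":0,"rx":0,"ry":0,"rz":0,"hand":0.085},{"dx":-0.024,"dy":-0.014,"dz":0,"rx":0,"ry":0,"rz":0,"hand":0.085},{"dx":-0.024,"dy":-0.014,"dz":0,"rx":0,"ry":0,"rz":0,"hand":0.085},{"dx":-0.024,"dy":-0.014,"dz":0,"rx":0,"ry":0,"rz":0,"hand":0.085},{"dx":-0.024,"dy":-0.014,"dz":0,"rx":0,"ry":0,"rz":0,"hand":0.085},{"dx":-0.024,"dy":-0.014,"dz":0,"rx":0,"ry":0,"rz":0,"hand":0.085},{"dx":-0.02,"dy":-0.01,"dz":0,"rx":0,"ry":0,"rz":6.2,"hand":0.085},{"dx":0,"dy":0,"dz":0,"rx":0,"ry":0,"rz":6.2,"hand":0.085},{"dx":0,"dy":0,"dz":0,"rx":0,"ry":0,"rz":6.2,"hand":0.085}]' 40; python3 -m pendant '[{"dx":0,"dy":0,"dz":0.02,"rx":0,"ry":0,"rz":0,"hand":0.085},{"dx":0,"dy":0,"dz":0.02,"rx":0,"ry":0,"rz":0,"hand":0.085},{"dx":0,"dy":0,"dz":0,"rx":0,"ry":0,"rz":0,"hand":0.085},{"dx":0,"dy":0,"dz":0,"rx":0,"ry":0,"rz":0,"hand":0.085}]'; python3 go.py .444 -.063 .007 -28
```

```text
clock: 13.12
position: [0.4363, -0.0619, 0.2289]
ee_rot: [-0.0, 0.97, -0.243, -0.001]
contact_force: [0.4, -0.6, 0.2]
width: 0.085
gripper_force: 0.0
clock: 13.45
position: [0.4369, -0.0626, 0.1885]
ee_rot: [-0.0, 0.97, -0.241, -0.002]
contact_force: [0.4, -0.1, 0.3]
width: 0.0848
gripper_force: 0.0
shift mm [  7.1  -3.1 181.4] rz 0.08 tool z [-0.0039  0.0012 -1.    ] q [-0.3    0.107  1.837  0.     1.201  1.758] t 13.45
```

```bash
python3 -m pendant '[{"dx":0.006,"dy":-0.003,"dz":0.03,"rx":0,"ry":0,"rz":0,"hand":0.085},{"dx":0,"dy":0,"dz":0.03,"rx":0,"ry":0,"rz":0,"hand":0.085},{"dx":0,"dy":0,"dz":0.03,"rx":0,"ry":0,"rz":0,"hand":0.085},{"dx":0,"dy":0,"dz":0.03,"rx":0,"ry":0,"rz":0,"hand":0.085},{"dx":0,"dy":0,"dz":0.02,"rx":0,"ry":0,"rz":0,"hand":0.085},{"dx":0,"dy":0,"dz":0,"rx":0,"ry":0,"rz":0,"hand":0.085},{"dx":0,"dy":0,"dz":0,"rx":0,"ry":0,"rz":0,"hand":0.085}]' 40; python3 go.py .444 -.063 .007 -28; python3 - <<'E'
from meas import *
im=shot('side')
for c in orange(im): r=cv2.minAreaRect(c);print(np.round(r[0]),np.round(r[1]))
E
```

```text
clock: 14.03
position: [0.4452, -0.0633, 0.0498]
ee_rot: [-0.0, 0.97, -0.241, -0.001]
contact_force: [0.1, 0.4, -0.7]
width: 0.0851
gripper_force: 0.0
shift mm [-1.1  0.3 42.8] rz 0.07 tool z [-1.1e-03  4.0e-04 -1.0e+00] q [-0.296  0.279  2.029  0.     0.835  1.762] t 14.0333
[351. 303.] [44. 21.]
[363. 226.] [38. 17.]
```

Tubes are unmoved. Descending and gripping.

```bash
python3 -m pendant '[{"dx":-0.001,"dy":0,"dz":0.02,"rx":0,"ry":0,"rz":0,"hand":0.085},{"dx":0,"dy":0,"dz":0.015,"rx":0,"ry":0,"rz":0,"hand":0.085},{"dx":0,"dy":0,"dz":0.006,"rx":0,"ry":0,"rz":0,"hand":0.085},{"dx":0,"dy":0,"dz":0,"rx":0,"ry":0,"rz":0,"hand":0.02},{"dx":0,"dy":0,"dz":0,"rx":0,"ry":0,"rz":0,"hand":0.02},{"dx":0,"dy":0,"dz":0,"rx":0,"ry":0,"rz":0,"hand":0.02},{"dx":0,"dy":0,"dz":0,"rx":0,"ry":0,"rz":0,"hand":0.02},{"dx":0,"dy":0,"dz":0,"rx":0,"ry":0,"rz":0,"hand":0.02},{"dx":0,"dy":0,"dz":0,"rx":0,"ry":0,"rz":0,"hand":0.02}]' 60; python3 -m pendant '[{"dx":0,"dy":0,"dz":-0.02,"rx":0,"ry":0,"rz":0,"hand":0.02},{"dx":0,"dy":0,"dz":-0.03,"rx":0,"ry":0,"rz":0,"hand":0.02},{"dx":0,"dy":0,"dz":-0.03,"rx":0,"ry":0,"rz":0,"hand":0.02},{"dx":0,"dy":0,"dz":-0.03,"rx":0,"ry":0,"rz":0,"hand":0.02},{"dx":0,"dy":0,"dz":-0.03,"rx":0,"ry":0,"rz":0,"hand":0.02},{"dx":0,"dy":0,"dz":-0.03,"rx":0,"ry":0,"rz":0,"hand":0.02},{"dx":0,"dy":0,"dz":0,"rx":0,"ry":0,"rz":-7,"hand":0.02},{"dx":0,"dy":0,"dz":0,"rx":0,"ry":0,"rz":-7,"hand":0.02},{"dx":0,"dy":0,"dz":0,"rx":0,"ry":0,"rz":-7,"hand":0.02},{"dx":0,"dy":0,"dz":0,"rx":0,"ry":0,"rz":-6,"hand":0.02},{"dx":0,"dy":0,"dz":0,"rx":0,"ry":0,"rz":0,"hand":0.02}]' 60; python3 go.py .437 -.432 .18 0
```

```text
clock: 14.83
position: [0.4452, -0.063, 0.01]
ee_rot: [-0.0, 0.97, -0.241, 0.001]
contact_force: [-0.6, 0.5, 5.7]
width: 0.0332
gripper_force: 60.9
clock: 15.75
position: [0.4439, -0.0626, 0.1792]
ee_rot: [0.0, 1.0, -0.007, 0.0]
contact_force: [-0.7, 0.2, -0.4]
width: 0.0329
gripper_force: 60.0
shift mm [ -1.5 369.4  -0.8] rz -0.83 tool z [ 5.e-04 -1.e-04 -1.e+00] q [-0.296  0.123  1.843  0.     1.175  1.289] t 15.75
```

```bash
python3 -m pendant '[{"dx":0,"dy":0,"dz":-0.02,"rx":0,"ry":0,"rz":-0.8,"hand":0.02},{"dx":0,"dy":0.03,"dz":0,"rx":0,"ry":0,"rz":0,"hand":0.02},{"dx":0,"dy":0.034,"dz":0,"rx":0,"ry":0,"rz":0,"hand":0.02},{"dx":0,"dy":0.034,"dz":0,"rx":0,"ry":0,"rz":0,"hand":0.02},{"dx":0,"dy":0.034,"dz":0,"rx":0,"ry":0,"rz":0,"hand":0.02},{"dx":0,"dy":0.034,"dz":0,"rx":0,"ry":0,"rz":0,"hand":0.02},{"dx":0,"dy":0.034,"dz":0,"rx":0,"ry":0,"rz":0,"hand":0.02},{"dx":0,"dy":0.034,"dz":0,"rx":0,"ry":0,"rz":0,"hand":0.02},{"dx":0,"dy":0.034,"dz":0,"rx":0,"ry":0,"rz":0,"hand":0.02},{"dx":0,"dy":0.034,"dz":0,"rx":0,"ry":0,"rz":0,"hand":0.02},{"dx":0,"dy":0.034,"dz":0,"rx":0,"ry":0,"rz":0,"hand":0.02},{"dx":0,"dy":0.034,"dz":0,"rx":0,"ry":0,"rz":0,"hand":0.02}]' 60; python3 -m pendant '[{"dx":0,"dy":0,"dz":0,"rx":0,"ry":0,"rz":0,"hand":0.02},{"dx":0,"dy":0,"dz":0,"rx":0,"ry":0,"rz":0,"hand":0.02},{"dx":0,"dy":0,"dz":0,"rx":0,"ry":0,"rz":0,"hand":0.02}]' 60; python3 go.py .437 -.432 .04 0;  python3 - <<'E'
from h import *
t=shot('top');s=shot('side')
cv2.imwrite('pics/bk.png',np.vstack([cv2.resize(t['frame'][180:290,380:520,::-1],None,fx=3,fy=3),cv2.resize(s['frame'][70:190,310:450,::-1],None,fx=3,fy=2)]))
E
```

```text
clock: 16.75
position: [0.4429, -0.4342, 0.1987]
ee_rot: [-0.0, 1.0, -0.003, -0.0]
contact_force: [0.4, 0.6, -1.2]
width: 0.0329
gripper_force: 60.2
clock: 17.0
position: [0.443, -0.4321, 0.1983]
ee_rot: [-0.001, 1.0, -0.002, -0.0]
contact_force: [0.0, 0.1, -1.0]
width: 0.0329
gripper_force: 60.2
shift mm [ -5.8   0.2 158.3] rz -0.25 tool z [-7.0e-04  1.9e-03 -1.0e+00] q [-8.860e-01  3.610e-01  1.460e+00  1.000e-03  1.322e+00  6.890e-01] t 17.0
```

View pics/bk.png

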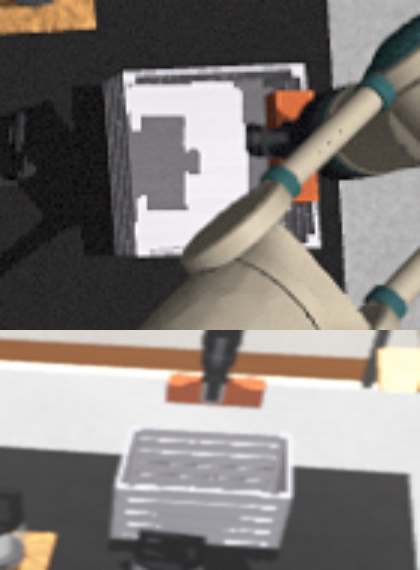

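The tube is held above the basket. The side view shows it centred left to right over the basket at about (215,390). I'll lower it, then release with a narrow opening.

```bash
python3 -m pendant '[{"dx":-0.006,"dy":0,"dz":0.03,"rx":0,"ry":0,"rz":0,"hand":0.02},{"dx":0,"dy":0,"dz":0.03,"rx":0,"ry":0,"rz":0,"hand":0.02},{"dx":0,"dy":0,"dz":0.03,"rx":0,"ry":0,"rz":0,"hand":0.02},{"dx":0,"dy":0,"dz":0.03,"rx":0,"ry":0,"rz":0,"hand":0.02},{"dx":0,"dy":0,"dz":0.02,"rx":0,"ry":0,"rz":0,"hand":0.02},{"dx":0,"dy":0,"dz":0.016,"rx":0,"ry":0,"rz":0,"hand":0.02},{"dx":0,"dy":0,"dz":0,"rx":0,"ry":0,"rz":0,"hand":0.02},{"dx":0,"dy":0,"dz":0,"rx":0,"ry":0,"rz":0,"hand":0.02}]' 60; python3 go.py .437 -.432 .04 0
```

```text
clock: 17.77
position: [0.4373, -0.4312, 0.0426]
ee_rot: [-0.001, 1.0, -0.001, -0.001]
contact_force: [-0.1, 0.9, -1.4]
width: 0.0331
gripper_force: 61.4
shift mm [-0.3  0.8  2.6] rz -0.07 tool z [-0.001   0.0015 -1.    ] q [-0.892  0.489  1.676  0.     0.979  0.68 ] t 17.7667
```

```bash
python3 -m pendant '[{"dx":0,"dy":0,"dz":0.012,"rx":0,"ry":0,"rz":0,"hand":0.02},{"dx":0,"dy":0,"dz":0,"rx":0,"ry":0,"rz":0,"hand":0.044},{"dx":0,"dy":0,"dz":0,"rx":0,"ry":0,"rz":0,"hand":0.044},{"dx":0,"dy":0,"dz":0,"rx":0,"ry":0,"rz":0,"hand":0.044},{"dx":0,"dy":0,"dz":0,"rx":0,"ry":0,"rz":0,"hand":0.044},{"dx":0,"dy":0,"dz":-0.03,"rx":0,"ry":0,"rz":0,"hand":0.044},{"dx":0,"dy":0,"dz":-0.04,"rx":0,"ry":0,"rz":0,"hand":0.044},{"dx":0,"dy":0,"dz":-0.04,"rx":0,"ry":0,"rz":0,"hand":0.044},{"dx":0,"dy":0,"dz":-0.04,"rx":0,"ry":0,"rz":0,"hand":0.06},{"dx":0,"dy":0,"dz":-0.04,"rx":0,"ry":0,"rz":0,"hand":0.085},{"dx":0,"dy":0,"dz":0,"rx":0,"ry":0,"rz":0,"hand":0.085}]' 60; python3 go.py .448 .19 .2 0; python3 - <<'E'
from meas import *
for n in('top','side'):
  im=shot(n)
  for c in orange(im): r=cv2.minAreaRect(c);print(n,np.round(r[0]),np.round(r[1]))
E
```

```text
clock: 18.68
position: [0.441, -0.4364, 0.2333]
ee_rot: [0.008, 1.0, -0.001, 0.007]
contact_force: [1.8, -0.5, 0.9]
width: 0.0781
gripper_force: 0.0
shift mm [   5.6 -626.9   22.7] rz -0.08 tool z [ 0.0138 -0.017  -0.9998] q [-0.892  0.332  1.419  0.     1.37   0.68 ] t 18.6833
top [455. 235.] [30. 11.]
top [257. 233.] [32. 12.]
side [350. 303.] [44. 21.]
side [378. 147.] [28.  5.]
```

Tube B is in the basket: orange at raw (455,235) in the top view. Next is tube A.

```bash
python3 -m pendant '[{"dx":0,"dy":-0.033,"dz":0,"rx":0,"ry":0,"rz":0,"hand":0.085},{"dx":0,"dy":-0.033,"dz":0,"rx":0,"ry":0,"rz":0,"hand":0.085},{"dx":0,"dy":-0.033,"dz":0,"rx":0,"ry":0,"rz":0,"hand":0.085},{"dx":0,"dy":-0.033,"dz":0,"rx":0,"ry":0,"rz":0,"hand":0.085},{"dx":0,"dy":-0.033,"dz":0,"rx":0,"ry":0,"rz":0,"hand":0.085},{"dx":0,"dy":-0.033,"dz":0,"rx":0,"ry":0,"rz":0,"hand":0.085},{"dx":0,"dy":-0.033,"dz":0,"rx":0,"ry":0,"rz":0,"hand":0.085},{"dx":0,"dy":-0.033,"dz":0,"rx":0,"ry":0,"rz":0,"hand":0.085},{"dx":0,"dy":-0.033,"dz":0,"rx":0,"ry":0,"rz":0,"hand":0.085},{"dx":0,"dy":-0.033,"dz":0,"rx":0,"ry":0,"rz":0,"hand":0.085}]' 60;python3 -m pendant '[{"dx":0,"dy":-0.033,"dz":0,"rx":0,"ry":0,"rz":0,"hand":0.085},{"dx":0,"dy":-0.033,"dz":0,"rx":0,"ry":0,"rz":0,"hand":0.085},{"dx":0,"dy":-0.033,"dz":0,"rx":0,"ry":0,"rz":0,"hand":0.085},{"dx":0,"dy":-0.033,"dz":0,"rx":0,"ry":0,"rz":0,"hand":0.085},{"dx":0,"dy":-0.033,"dz":0,"rx":0,"ry":0,"rz":0,"hand":0.085},{"dx":0,"dy":-0.033,"dz":0,"rx":0,"ry":0,"rz":0,"hand":0.085},{"dx":0,"dy":-0.033,"dz":0,"rx":0,"ry":0,"rz":0,"hand":0.085},{"dx":0,"dy":-0.033,"dz":0,"rx":0,"ry":0,"rz":0,"hand":0.085},{"dx":0,"dy":-0.03,"dz":0,"rx":0,"ry":0,"rz":0,"hand":0.085},{"dx":0,"dy":0,"dz":0,"rx":0,"ry":0,"rz":0,"hand":0.085},{"dx":0,"dy":0,"dz":0,"rx":0,"ry":0,"rz":0,"hand":0.085}]' 60; python3 go.py .448 .19 .05 -0.5; python3 - <<'E'
from meas import *
im=shot('side')
for c in orange(im): r=cv2.minAreaRect(c);print(np.round(r[0]),np.round(r[1]))
E
```

```text
clock: 19.62
position: [0.437, -0.1007, 0.2204]
ee_rot: [-0.0, 1.0, -0.001, -0.0]
contact_force: [0.5, 0.9, 0.0]
width: 0.0849
gripper_force: 0.0
clock: 20.53
position: [0.4377, 0.1924, 0.2202]
ee_rot: [0.0, 1.0, 0.001, -0.001]
contact_force: [0.2, -0.3, -0.6]
width: 0.0853
gripper_force: 0.0
shift mm [ 10.6   2.3 170.2] rz 0.58 tool z [-1.3e-03 -6.0e-04 -1.0e+00] q [ 0.269  0.137  1.717 -0.     1.288  1.838] t 20.5333
[350. 303.] [44. 21.]
```

```bash
python3 -m pendant '[{"dx":0.011,"dy":0.002,"dz":0.03,"rx":0,"ry":0,"rz":0,"hand":0.085},{"dx":0,"dy":0,"dz":0.035,"rx":0,"ry":0,"rz":0,"hand":0.085},{"dx":0,"dy":0,"dz":0.035,"rx":0,"ry":0,"rz":0,"hand":0.085},{"dx":0,"dy":0,"dz":0.035,"rx":0,"ry":0,"rz":0,"hand":0.085},{"dx":0,"dy":0,"dz":0.03,"rx":0,"ry":0,"rz":0,"hand":0.085},{"dx":0,"dy":0,"dz":0,"rx":0,"ry":0,"rz":0,"hand":0.085},{"dx":0,"dy":0,"dz":0,"rx":0,"ry":0,"rz":0,"hand":0.085}]' 60; python3 go.py .448 .19 .009 -0.5
```

```text
clock: 21.17
position: [0.4485, 0.1878, 0.0549]
ee_rot: [0.001, 1.0, -0.002, -0.002]
contact_force: [0.3, 0.0, 0.7]
width: 0.0851
gripper_force: 0.0
shift mm [-0.3 -2.3 45.9] rz 0.29 tool z [-0.0039 -0.0013 -1.    ] q [ 0.253  0.319  1.945 -0.     0.882  1.828] t 21.1667
```

```bash
python3 -m pendant '[{"dx":0,"dy":-0.002,"dz":0.02,"rx":0,"ry":0,"rz":0,"hand":0.085},{"dx":0,"dy":0,"dz":0.017,"rx":0,"ry":0,"rz":0,"hand":0.085},{"dx":0,"dy":0,"dz":0.008,"rx":0,"ry":0,"rz":0,"hand":0.085},{"dx":0,"dy":0,"dz":0,"rx":0,"ry":0,"rz":0,"hand":0.02},{"dx":0,"dy":0,"dz":0,"rx":0,"ry":0,"rz":0,"hand":0.02},{"dx":0,"dy":0,"dz":0,"rx":0,"ry":0,"rz":0,"hand":0.02},{"dx":0,"dy":0,"dz":0,"rx":0,"ry":0,"rz":0,"hand":0.02},{"dx":0,"dy":0,"dz":0,"rx":0,"ry":0,"rz":0,"hand":0.02},{"dx":0,"dy":0,"dz":0,"rx":0,"ry":0,"rz":0,"hand":0.02}]' 60; python3 -m pendant '[{"dx":0,"dy":0,"dz":-0.02,"rx":0,"ry":0,"rz":0,"hand":0.02},{"dx":0,"dy":0,"dz":-0.03,"rx":0,"ry":0,"rz":0,"hand":0.02},{"dx":0,"dy":0,"dz":-0.03,"rx":0,"ry":0,"rz":0,"hand":0.02},{"dx":0,"dy":0,"dz":-0.03,"rx":0,"ry":0,"rz":0,"hand":0.02},{"dx":0,"dy":0,"dz":-0.03,"rx":0,"ry":0,"rz":0,"hand":0.02},{"dx":0,"dy":0,"dz":-0.03,"rx":0,"ry":0,"rz":0,"hand":0.02},{"dx":0,"dy":0,"dz":-0.02,"rx":0,"ry":0,"rz":0,"hand":0.02},{"dx":0,"dy":0,"dz":0,"rx":0,"ry":0,"rz":0,"hand":0.02},{"dx":0,"dy":0,"dz":0,"rx":0,"ry":0,"rz":0,"hand":0.02}]' 80; python3 go.py .437 -.356 .2 0
```

```text
clock: 21.92
position: [0.4509, 0.1915, 0.0123]
ee_rot: [-0.0, 1.0, -0.001, 0.002]
contact_force: [-0.5, -0.2, 6.1]
width: 0.0328
gripper_force: 61.6
clock: 22.67
position: [0.45, 0.1914, 0.202]
ee_rot: [-0.0, 1.0, -0.001, 0.001]
contact_force: [-0.8, 0.5, -1.5]
width: 0.0326
gripper_force: 80.4
shift mm [-11.9 547.4   1.5] rz -0.12 tool z [ 3.e-03  9.e-04 -1.e+00] q [0.26  0.165 1.731 0.    1.243 1.833] t 22.6667
```

```bash
python3 -m pendant '[{"dx":0,"dy":0.03,"dz":0,"rx":0,"ry":0,"rz":0,"hand":0.02},{"dx":0,"dy":0.03,"dz":0,"rx":0,"ry":0,"rz":0,"hand":0.02},{"dx":0,"dy":0.03,"dz":0,"rx":0,"ry":0,"rz":0,"hand":0.02},{"dx":0,"dy":0.03,"dz":0,"rx":0,"ry":0,"rz":0,"hand":0.02},{"dx":0,"dy":0.03,"dz":0,"rx":0,"ry":0,"rz":0,"hand":0.02},{"dx":0,"dy":0.03,"dz":0,"rx":0,"ry":0,"rz":0,"hand":0.02},{"dx":0,"dy":0.03,"dz":0,"rx":0,"ry":0,"rz":0,"hand":0.02},{"dx":0,"dy":0.03,"dz":0,"rx":0,"ry":0,"rz":0,"hand":0.02},{"dx":0,"dy":0.03,"dz":0,"rx":0,"ry":0,"rz":0,"hand":0.02},{"dx":0,"dy":0.03,"dz":0,"rx":0,"ry":0,"rz":0,"hand":0.02}]' 80;python3 -m pendant '[{"dx":0,"dy":0.03,"dz":0,"rx":0,"ry":0,"rz":0,"hand":0.02},{"dx":0,"dy":0.03,"dz":0,"rx":0,"ry":0,"rz":0,"hand":0.02},{"dx":0,"dy":0.03,"dz":0,"rx":0,"ry":0,"rz":0,"hand":0.02},{"dx":0,"dy":0.03,"dz":0,"rx":0,"ry":0,"rz":0,"hand":0.02},{"dx":0,"dy":0.03,"dz":0,"rx":0,"ry":0,"rz":0,"hand":0.02},{"dx":0,"dy":0.03,"dz":0,"rx":0,"ry":0,"rz":0,"hand":0.02},{"dx":0,"dy":0.03,"dz":0,"rx":0,"ry":0,"rz":0,"hand":0.02},{"dx":0,"dy":0.03,"dz":0,"rx":0,"ry":0,"rz":0,"hand":0.02},{"dx":0,"dy":0.007,"dz":0,"rx":0,"ry":0,"rz":0,"hand":0.02},{"dx":0,"dy":0,"dz":0,"rx":0,"ry":0,"rz":0,"hand":0.02},{"dx":0,"dy":0,"dz":0,"rx":0,"ry":0,"rz":0,"hand":0.02},{"dx":0,"dy":0,"dz":0,"rx":0,"ry":0,"rz":0,"hand":0.02}]' 80; python3 go.py .437 -.356 .054 0; python3 - <<'E'
from meas import *
for n in('top','side'):
  im=shot(n)
  for c in orange(im):
    r=cv2.minAreaRect(c);print(n,np.round(r[0]),np.round(r[1]),plane(im,[r[0]],.22)[0].round(3),plane(im,[r[0]],.04)[0].round(3))
E
```

```text
clock: 23.5
position: [0.4474, -0.1096, 0.1988]
ee_rot: [-0.001, 1.0, -0.001, -0.002]
contact_force: [0.0, 0.2, -1.0]
width: 0.0327
gripper_force: 80.5
clock: 24.5
position: [0.4479, -0.3539, 0.1996]
ee_rot: [-0.001, 1.0, -0.001, -0.001]
contact_force: [0.6, 0.4, -0.9]
width: 0.0326
gripper_force: 80.5
shift mm [-10.6   2.6 145.6] rz -0.09 tool z [-0.0018  0.003  -1.    ] q [-7.910e-01  2.910e-01  1.564e+00  1.000e-03  1.290e+00  7.810e-01] t 24.5
top [452. 242.] [15. 16.] [ 0.404 -0.362  0.22 ] [ 0.411 -0.413  0.04 ]
side [378. 147.] [28.  6.] [ 0.431 -0.164  0.22 ] [ 0.436 -0.418  0.04 ]
side [388. 114.] [12. 12.] [ 0.417 -0.33   0.22 ] [ 0.417 -0.631  0.04 ]
side [368. 112.] [12.  9.] [ 0.476 -0.331  0.22 ] [ 0.493 -0.632  0.04 ]
```

```bash
python3 -m pendant '[{"dx":-0.010,"dy":0.003,"dz":0.03,"rx":0,"ry":0,"rz":0,"hand":0.02},{"dx":0,"dy":0,"dz":0.03,"rx":0,"ry":0,"rz":0,"hand":0.02},{"dx":0,"dy":0,"dz":0.03,"rx":0,"ry":0,"rz":0,"hand":0.02},{"dx":0,"dy":0,"dz":0.03,"rx":0,"ry":0,"rz":0,"hand":0.02},{"dx":0,"dy":0,"dz":0.02,"rx":0,"ry":0,"rz":0,"hand":0.02},{"dx":0,"dy":0,"dz":0.007,"rx":0,"ry":0,"rz":0,"hand":0.02},{"dx":0,"dy":0,"dz":0,"rx":0,"ry":0,"rz":0,"hand":0.02},{"dx":0,"dy":0,"dz":0,"rx":0,"ry":0,"rz":0,"hand":0.02}]' 60; python3 go.py .437 -.358 .04 0
```

```text
clock: 25.27
position: [0.4396, -0.36, 0.0546]
ee_rot: [0.002, 1.0, -0.0, 0.001]
contact_force: [0.6, -4.4, -2.0]
width: 0.0329
gripper_force: 80.8
shift mm [-2.6 -2.  14.6] rz -0.03 tool z [ 0.002  -0.0039 -1.    ] q [-0.808  0.416  1.774 -0.002  0.947  0.764] t 25.2667
```

```bash
python3 -m pendant '[{"dx":0,"dy":0,"dz":0,"rx":0,"ry":0,"rz":0,"hand":0.044},{"dx":0,"dy":0,"dz":0,"rx":0,"ry":0,"rz":0,"hand":0.044},{"dx":0,"dy":0,"dz":0,"rx":0,"ry":0,"rz":0,"hand":0.044},{"dx":0,"dy":0,"dz":0,"rx":0,"ry":0,"rz":0,"hand":0.044},{"dx":0,"dy":0,"dz":-0.03,"rx":0,"ry":0,"rz":0,"hand":0.044},{"dx":0,"dy":0,"dz":-0.04,"rx":0,"ry":0,"rz":0,"hand":0.044},{"dx":0,"dy":0,"dz":-0.04,"rx":0,"ry":0,"rz":0,"hand":0.044},{"dx":0,"dy":0,"dz":-0.04,"rx":0,"ry":0,"rz":0,"hand":0.06},{"dx":0,"dy":0,"dz":-0.03,"rx":0,"ry":0,"rz":0,"hand":0.085},{"dx":0,"dy":-0.03,"dz":0,"rx":0,"ry":0,"rz":0,"hand":0.085},{"dx":0,"dy":-0.04,"dz":0,"rx":0,"ry":0,"rz":0,"hand":0.085},{"dx":0,"dy":-0.04,"dz":0,"rx":0,"ry":0,"rz":0,"hand":0.085}]' 60;  python3 - <<'E'
from meas import *
for n in('top','side'):
  im=shot(n)
  for c in orange(im):
    r=cv2.minAreaRect(c);print(n,np.round(r[0]),np.round(r[1]),plane(im,[r[0]],.036)[0].round(3))
E
```

```text
clock: 26.27
position: [0.4384, -0.2468, 0.2348]
ee_rot: [-0.0, 1.0, -0.002, 0.001]
contact_force: [1.2, 0.4, -0.5]
width: 0.0855
gripper_force: 0.0
top [436. 244.] [11. 10.] [ 0.405 -0.364  0.036]
side [378. 146.] [28.  5.] [ 0.436 -0.425  0.036]
```

```bash
python3 -m pendant '[{"dx":0,"dy":-0.033,"dz":0,"rx":0,"ry":0,"rz":0,"hand":0.085},{"dx":0,"dy":-0.033,"dz":0,"rx":0,"ry":0,"rz":0,"hand":0.085},{"dx":0,"dy":-0.033,"dz":0,"rx":0,"ry":0,"rz":0,"hand":0.085},{"dx":0,"dy":-0.033,"dz":0,"rx":0,"ry":0,"rz":0,"hand":0.085},{"dx":0,"dy":-0.033,"dz":0,"rx":0,"ry":0,"rz":0,"hand":0.085},{"dx":0,"dy":-0.033,"dz":0,"rx":0,"ry":0,"rz":0,"hand":0.085},{"dx":0,"dy":-0.033,"dz":0,"rx":0,"ry":0,"rz":0,"hand":0.085},{"dx":0,"dy":-0.033,"dz":0,"rx":0,"ry":0,"rz":0,"hand":0.085},{"dx":0,"dy":-0.033,"dz":0,"rx":0,"ry":0,"rz":0,"hand":0.085},{"dx":0,"dy":-0.033,"dz":0,"rx":0,"ry":0,"rz":2,"hand":0.085},{"dx":0,"dy":-0.033,"dz":0,"rx":0,"ry":0,"rz":2,"hand":0.085},{"dx":0,"dy":0,"dz":0,"rx":0,"ry":0,"rz":2,"hand":0.085}]' 60;  python3 - <<'E'
from meas import *
t=shot('top');s=shot('side')
for n,im in(('top',t),('side',s)):
  for c in orange(im):
    r=cv2.minAreaRect(c);print(n,np.round(r[0]),np.round(r[1]),plane(im,[r[0]],.036)[0].round(3))
a=cv2.resize(t['frame'][130:290,280:520,::-1],(480,320));b=cv2.resize(s['frame'][110:250,240:450,::-1],(480,280))
cv2.imwrite('pics/after.png',np.vstack([a,b]))
E
python3 go.py .444 .397 .19 -6.2
```

```text
clock: 27.37
position: [0.4397, 0.1199, 0.2342]
ee_rot: [-0.002, 0.999, -0.051, -0.0]
contact_force: [0.7, 0.0, -0.6]
width: 0.0846
gripper_force: 0.0
top [455. 235.] [30. 11.] [ 0.434 -0.424  0.036]
top [436. 235.] [30. 10.] [ 0.435 -0.366  0.036]
shift mm [ -24.7 -280.1   44.1] rz 0.3 tool z [-5.e-04  2.e-04 -1.e+00] q [0.104 0.092 1.736 0.    1.315 1.778] t 27.4667
```

View pics/after.png

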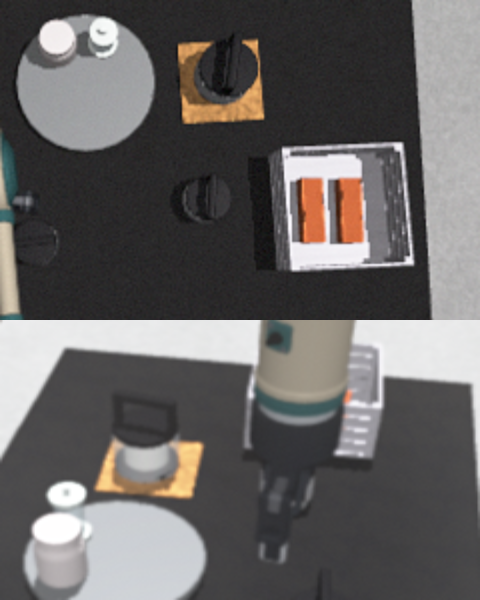

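Both tubes lie flat in the basket at (312,210) and (350,210), and the canister is upright well inside the cork pad at (222,80). Now the dial.

```bash
python3 -m pendant '[{"dx":-0.0025,"dy":-0.031,"dz":0,"rx":0,"ry":0,"rz":0,"hand":0.085},{"dx":-0.0025,"dy":-0.031,"dz":0,"rx":0,"ry":0,"rz":0,"hand":0.085},{"dx":-0.0025,"dy":-0.031,"dz":0,"rx":0,"ry":0,"rz":0,"hand":0.085},{"dx":-0.0025,"dy":-0.031,"dz":0,"rx":0,"ry":0,"rz":0,"hand":0.085},{"dx":-0.0025,"dy":-0.031,"dz":0,"rx":0,"ry":0,"rz":0,"hand":0.085},{"dx":-0.0025,"dy":-0.031,"dz":0,"rx":0,"ry":0,"rz":0,"hand":0.085},{"dx":-0.0025,"dy":-0.031,"dz":0,"rx":0,"ry":0,"rz":0,"hand":0.085},{"dx":-0.0025,"dy":-0.031,"dz":0,"rx":0,"ry":0,"rz":0,"hand":0.085},{"dx":-0.0025,"dy":-0.031,"dz":0,"rx":0,"ry":0,"rz":0,"hand":0.085},{"dx":0,"dy":0,"dz":0.03,"rx":0,"ry":0,"rz":0,"hand":0.085},{"dx":0,"dy":0,"dz":0.02,"rx":0,"ry":0,"rz":0,"hand":0.085},{"dx":0,"dy":0,"dz":0,"rx":0,"ry":0,"rz":0,"hand":0.085}]' 40; python3 -m pendant '[{"dx":0,"dy":0,"dz":0,"rx":0,"ry":0,"rz":0,"hand":0.085},{"dx":0,"dy":0,"dz":0,"rx":0,"ry":0,"rz":0,"hand":0.085}]' >/dev/null;python3 go.py .444 .398 .078 -6.2
```

```text
clock: 28.47
position: [0.4457, 0.3918, 0.1795]
ee_rot: [0.003, 0.999, -0.053, -0.004]
contact_force: [-1.1, -0.2, -0.1]
width: 0.085
gripper_force: 0.0
shift mm [ -5.5  -3.7 107. ] rz 0.03 tool z [ 1.3e-03  8.0e-04 -1.0e+00] q [ 0.603  0.336  1.533 -0.     1.27   2.282] t 28.6333
```

```bash
python3 -m pendant '[{"dx":-0.0055,"dy":-0.004,"dz":0.02,"rx":0,"ry":0,"rz":0,"hand":0.085},{"dx":0,"dy":0,"dz":0.03,"rx":0,"ry":0,"rz":0,"hand":0.085},{"dx":0,"dy":0,"dz":0.03,"rx":0,"ry":0,"rz":0,"hand":0.085},{"dx":0,"dy":0,"dz":0.015,"rx":0,"ry":0,"rz":0,"hand":0.085},{"dx":0,"dy":0,"dz":0.011,"rx":0,"ry":0,"rz":0,"hand":0.085},{"dx":0,"dy":0,"dz":0,"rx":0,"ry":0,"rz":0,"hand":0.085},{"dx":0,"dy":0,"dz":0,"rx":0,"ry":0,"rz":0,"hand":0.085},{"dx":0,"dy":0,"dz":0,"rx":0,"ry":0,"rz":0,"hand":0.085}]' 40; python3 go.py .444 .398 .078 -6.2
```

```text
clock: 29.3
position: [0.4444, 0.3994, 0.0798]
ee_rot: [-0.001, 0.999, -0.054, 0.001]
contact_force: [0.7, 0.1, -0.3]
width: 0.0848
gripper_force: 0.0
shift mm [-0.3  1.4  1.8] rz 0.06 tool z [ 0.0031  0.0023 -1.    ] q [0.616 0.426 1.678 0.    1.034 2.294] t 29.3
```

```bash
python3 -m pendant '[{"dx":0,"dy":0.001,"dz":0.001,"rx":0,"ry":0,"rz":0,"hand":0.085},{"dx":0,"dy":0,"dz":0,"rx":0,"ry":0,"rz":0,"hand":0.005},{"dx":0,"dy":0,"dz":0,"rx":0,"ry":0,"rz":0,"hand":0.005},{"dx":0,"dy":0,"dz":0,"rx":0,"ry":0,"rz":0,"hand":0.005},{"dx":0,"dy":0,"dz":0,"rx":0,"ry":0,"rz":0,"hand":0.005},{"dx":0,"dy":0,"dz":0,"rx":0,"ry":0,"rz":0,"hand":0.005},{"dx":0,"dy":0,"dz":0,"rx":0,"ry":0,"rz":0,"hand":0.005},{"dx":0,"dy":0,"dz":0,"rx":0,"ry":0,"rz":0,"hand":0.005}]' 30;python3 go.py .444 .398 .078 114; python3 -m pendant '[{"dx":0,"dy":0,"dz":0,"rx":0,"ry":0,"rz":-7,"hand":0.005},{"dx":0,"dy":0,"dz":0,"rx":0,"ry":0,"rz":-7,"hand":0.005},{"dx":0,"dy":0,"dz":0,"rx":0,"ry":0,"rz":-7,"hand":0.005},{"dx":0,"dy":0,"dz":0,"rx":0,"ry":0,"rz":-7,"hand":0.005},{"dx":0,"dy":0,"dz":0,"rx":0,"ry":0,"rz":-7,"hand":0.005},{"dx":0,"dy":0,"dz":0,"rx":0,"ry":0,"rz":-7,"hand":0.005},{"dx":0,"dy":0,"dz":0,"rx":0,"ry":0,"rz":-7,"hand":0.005},{"dx":0,"dy":0,"dz":0,"rx":0,"ry":0,"rz":-7,"hand":0.005},{"dx":0,"dy":0,"dz":0,"rx":0,"ry":0,"rz":-7,"hand":0.005},{"dx":0,"dy":0,"dz":0,"rx":0,"ry":0,"rz":-7,"hand":0.005},{"dx":0,"dy":0,"dz":0,"rx":0,"ry":0,"rz":0,"hand":0.005},{"dx":0,"dy":0,"dz":0,"rx":0,"ry":0,"rz":0,"hand":0.005}]'; python3 go.py .444 .398 .078 114
```

```text
clock: 29.97
position: [0.4431, 0.3992, 0.0771]
ee_rot: [-0.001, 0.999, -0.053, 0.0]
contact_force: [-1.2, 5.0, 0.0]
width: 0.0134
gripper_force: 34.4
shift mm [ 1.   1.1 -0.9] rz -120.12 tool z [ 7.e-04  3.e-03 -1.e+00] q [6.150e-01 4.280e-01 1.683e+00 2.000e-03 1.029e+00 2.292e+00] t 29.9667
clock: 30.97
position: [0.4441, 0.3975, 0.0771]
ee_rot: [0.001, 0.849, 0.528, 0.001]
contact_force: [3.4, -1.3, -0.1]
width: 0.0132
gripper_force: 34.3
shift mm [ 0.4 -0.3 -0.9] rz -50.28 tool z [ 2.5e-03 -1.0e-04 -1.0e+00] q [ 0.614  0.428  1.683 -0.002  1.029  1.074] t 30.9667
```

```bash
python3 -m pendant '[{"dx":0,"dy":0,"dz":0,"rx":0,"ry":0,"rz":-7,"hand":0.005},{"dx":0,"dy":0,"dz":0,"rx":0,"ry":0,"rz":-7,"hand":0.005},{"dx":0,"dy":0,"dz":0,"rx":0,"ry":0,"rz":-7,"hand":0.005},{"dx":0,"dy":0,"dz":0,"rx":0,"ry":0,"rz":-7,"hand":0.005},{"dx":0,"dy":0,"dz":0,"rx":0,"ry":0,"rz":-7,"hand":0.005},{"dx":0,"dy":0,"dz":0,"rx":0,"ry":0,"rz":-6,"hand":0.005},{"dx":0,"dy":0,"dz":0,"rx":0,"ry":0,"rz":-5,"hand":0.005},{"dx":0,"dy":0,"dz":0,"rx":0,"ry":0,"rz":-4,"hand":0.005},{"dx":0,"dy":0,"dz":0,"rx":0,"ry":0,"rz":0,"hand":0.005},{"dx":0,"dy":0,"dz":0,"rx":0,"ry":0,"rz":0,"hand":0.005}]'; python3 go.py .444 .398 .078 114; python3 -c "
from h import *;print(manip.get_state()['moment'])"
```

```text
clock: 31.8
position: [0.4456, 0.3976, 0.0771]
ee_rot: [0.002, 0.546, 0.838, 0.002]
contact_force: [6.9, -1.5, -1.3]
width: 0.0136
gripper_force: 34.0
shift mm [ 1.1 -1.3 -0.9] rz -0.24 tool z [ 5.2e-03  3.0e-04 -1.0e+00] q [ 0.614  0.428  1.682 -0.003  1.027  0.201] t 31.8
[-0.13275915 -1.04652754  0.09813721]
```

Turned by 120°. I'll release, rise and back away, then check.

```bash
python3 -m pendant '[{"dx":0,"dy":0,"dz":0,"rx":0,"ry":0,"rz":0,"hand":0.08},{"dx":0,"dy":0,"dz":0,"rx":0,"ry":0,"rz":0,"hand":0.08},{"dx":0,"dy":0,"dz":0,"rx":0,"ry":0,"rz":0,"hand":0.08},{"dx":0,"dy":0,"dz":0,"rx":0,"ry":0,"rz":0,"hand":0.08},{"dx":0,"dy":0,"dz":0,"rx":0,"ry":0,"rz":0,"hand":0.08},{"dx":0,"dy":0,"dz":-0.03,"rx":0,"ry":0,"rz":0,"hand":0.08},{"dx":0,"dy":0,"dz":-0.04,"rx":0,"ry":0,"rz":0,"hand":0.08},{"dx":0,"dy":0,"dz":-0.04,"rx":0,"ry":0,"rz":0,"hand":0.08},{"dx":0,"dy":0,"dz":-0.04,"rx":0,"ry":0,"rz":0,"hand":0.08},{"dx":0,"dy":0,"dz":0,"rx":0,"ry":0,"rz":0,"hand":0.08}]'; python3 go.py .44 .15 .23 114
```

```text
clock: 32.63
position: [0.4464, 0.4005, 0.2359]
ee_rot: [0.003, 0.546, 0.838, 0.008]
contact_force: [2.1, 0.8, 0.5]
width: 0.08
gripper_force: 0.0
shift mm [-226.5 -107.3    3.4] rz -0.13 tool z [ 0.0133  0.0097 -0.9999] q [0.615 0.302 1.456 0.    1.367 0.198] t 32.6333
```

```bash
python3 -m pendant '[{"dx":-0.025,"dy":-0.012,"dz":0,"rx":0,"ry":0,"rz":0,"hand":0.08},{"dx":-0.025,"dy":-0.012,"dz":0,"rx":0,"ry":0,"rz":0,"hand":0.08},{"dx":-0.025,"dy":-0.012,"dz":0,"rx":0,"ry":0,"rz":0,"hand":0.08},{"dx":-0.025,"dy":-0.012,"dz":0,"rx":0,"ry":0,"rz":0,"hand":0.08},{"dx":-0.025,"dy":-0.012,"dz":0,"rx":0,"ry":0,"rz":0,"hand":0.08},{"dx":-0.025,"dy":-0.012,"dz":0,"rx":0,"ry":0,"rz":0,"hand":0.08},{"dx":-0.025,"dy":-0.012,"dz":0,"rx":0,"ry":0,"rz":0,"hand":0.08},{"dx":-0.025,"dy":-0.012,"dz":0,"rx":0,"ry":0,"rz":0,"hand":0.08},{"dx":-0.025,"dy":-0.012,"dz":0,"rx":0,"ry":0,"rz":0,"hand":0.08},{"dx":0,"dy":0,"dz":0,"rx":0,"ry":0,"rz":0,"hand":0.08},{"dx":0,"dy":0,"dz":0,"rx":0,"ry":0,"rz":0,"hand":0.08}]'; python3 - <<'E'
from meas import *
t=shot('top');s=shot('side')
a=cv2.resize(t['frame'][200:270,155:225,::-1],(300,300));b=cv2.resize(s['frame'][330:400,280:390,::-1],(472,300))
c=cv2.resize(t['frame'][120:290,200:520,::-1],(531,282))
A=np.zeros((590,780,3),np.uint8);A[:300,:300]=a;A[:300,305:777]=b;A[305:587,:531]=c;cv2.imwrite('pics/final.png',A)
E
```

```text
clock: 33.55
position: [0.435, 0.1474, 0.2268]
ee_rot: [-0.0, 0.547, 0.837, 0.0]
contact_force: [1.3, -0.4, -0.3]
width: 0.0799
gripper_force: 0.0
```

View pics/final.png

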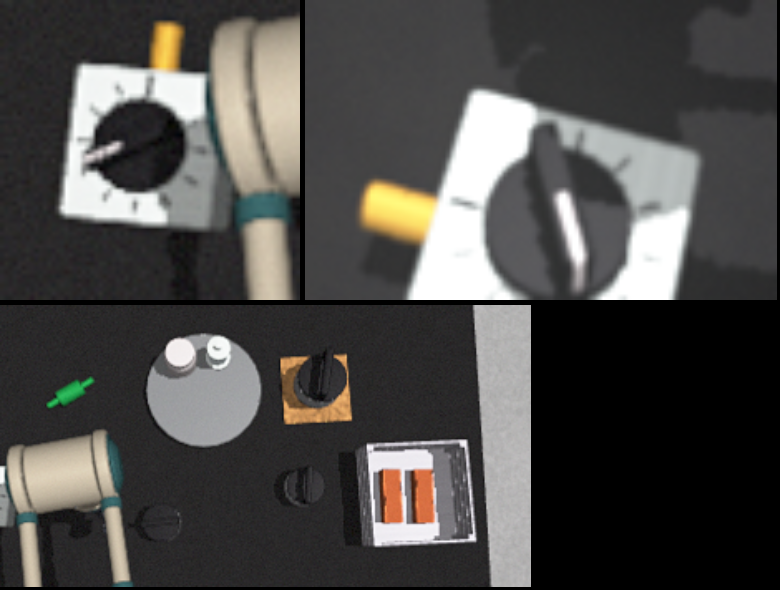

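The white line runs from (122,147) to (85,162), about 118° anticlockwise of the thick mark, so the dial is at four clicks. The canister is on the pad, both tubes are in the basket and the bystanders haven't moved.

```bash
python3 -c "
from rig import manip; print(manip.sign_off())"
```

```text
the job is handed in; nothing more can be done
None
```

The job is handed in: gas shut to the stop first, canister upright on the cork pad, both tubes in the basket, dial then opened four clicks and released, and the jar, bubble counter and check valve left in place; the hand-in returned no verdict.

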